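Next round of toast

TASK

The slice in the toaster is done: press the red stop key so that it pops up, take the toast out and lay it flat in the middle of the white plate. Then stand the fresh slice from the bread guide in a toaster slot and push the lever all the way down until it catches and stays down by itself. Leave the mug and the jam jar where they are.

Things in the scene. Friction and masses are not known exactly. Their poses are not given: they have to be found in the camera images.
- toaster: Two-slot toaster, fixed: 290 mm long (x), 170 wide (y), 185 high. Origin: centre of its underside; the -x end, with lever and stop key, faces the robot. Slots along x at y = +34 and -34 mm, 136 long (x = -68 to 68), 34 wide at the top, funnelled by wire guides to 25 wide below z = 160. A slice stands (may lean 6 degrees) on a rest: its top at z = 125 mm with the lever up, 66 when latched.
- toaster_lever (a joint): Travel of lever and bread carriage, m: 0 up, 0.064 down on the stop, about 0.0585 when latched (starts latched). A damped spring pushes it up (4 N at the top, 7 N at the bottom; 10 N to pass the pawl, from 0.037 on). Pushed beyond 0.062 and let go, it is caught by a pawl and stays; let go earlier, it springs up.
- lever_top (a point): Spot on top of the grey lever knob to press straight down; moves with it: 150 mm above the counter when up, 86 on the stop. In the toaster's frame at x = -170, y = 0. The knob sticks out of the -x end face (x = -145) from x = -149 to -185 mm, is 46 wide, 14 high. The toaster is 100 mm taller than the pressed knob, so lean the gripper back, away from the toaster.
- stop_key (a joint): Travel of the red stop key, m: 0 at rest, 0.005 fully pressed. Pressing it fully (8 to 10 N) trips the pawl, and the carriage with the toast pops up within half a second; the key springs back.
- stop_key_top (a point): Centre of the top of the red stop key, 26 x 34 mm, on the toaster's top near its -x end (x = -124, y = 0, z = 192 mm in the toaster's frame, 7 mm proud). It presses straight down, 5 mm.
- toast: The toasted slice, brown: 107 mm high (z), 108 wide (x; 100 at the bottom), 15 thick (y). Origin: centre of the slice; +z is its crown. It starts latched down in the toaster's +y slot, its x along the toaster's x, its top edge 11 mm below the toaster's top; popped up it stands 47 mm proud of it. 35 g.
- bread: The fresh slice, cream crumb and light crust: same shape and axes as the toast, 45 g. It stands upright in the front notch of the bread guide, its x along the guide's y (see the guide), its bottom edge 15 mm above the counter.
- bread_guide: Bamboo slicing guide with the rest of a loaf, fixed: 235 mm long (x), 152 wide (y). Origin: centre of its underside. The fresh slice stands across it at x = -75 mm, faces along x, its side edges in 20 mm wide notches of posts 115 mm high (44 mm or more from the middle line): lift it straight up. The loaf, 122 mm high, starts 58 mm behind the slice's middle.
- plate: White dinner plate, loose, 500 g: 256 mm across, rim 20 mm high, flat inner floor about 150 mm across at 6 mm height. Origin: centre of its underside. It and the guide swap sides from start to start.
- mug: Blue mug, 82 mm across, 95 high, loose. Origin: centre of its underside. Leave it alone.
- jam_jar: Red jam jar with yellow lid, 72 mm across, 95 high, loose. Origin: centre of its underside. Leave it alone.

How it is judged:
By the outcome, as a careful person would: the job done as asked, in the order asked, and still so for the second after the job is handed in, with the robot touching nothing.
It also fails if it takes over 72 s, if anything falls off the work surface, if the arm or the gripper's body presses on something with over 40 N, if the wrist force passes 120 N, or if a joint passes its speed limit or range.

ROBOT

A 6-joint arm with a two-finger parallel gripper is mounted at the origin on the work surface. World frame = base frame: x ahead of the robot, y to its left, z up, the work surface at z = 0. Lengths are in m, angles in degrees, forces in N, time in s.
With the tool pointing down it reaches from about 0.35 to 0.875 m from the base axis. Payload 4.2 kg.
Tool frame: the origin (TCP) lies midway between the tips of the shut fingers; the grasp point (between the pads) lies 19 mm behind it; z points along the fingers, y is the line along which they close (so a half turn about z gives the same grasp; the last joint's range is limited). The gripper opens to 87 mm and grips with 3 to 60 N. Pads are 19 mm wide; open, the fingers measure 117 mm over their backs; the gripper's body (75 mm by 190 mm) begins 51 mm behind the grasp point.
Start: joints at [86.436, 22.042, 0.453, 0, -68.411, -14.817], TCP at [0.197, 0.593, 0.183] pointing down, gripper open.
Joint ranges: [-179.83, 179.83], [-69.29, 118.12], [-61.27, 80.66], [-181.25, 117.63], [-171.15, -9.14], [-177.46, 177.46]. Speed limits (degrees/s): [159.86, 159.86, 180, 180, 180, 180].

INTERFACE

Orientations are given as a 3x3 rotation matrix whose columns are the frame's x, y, z axes.
In Python, from station import r gives the robot as it stands.
- The arm moves only by the shell command python3 steer.py FILE, which reads ROWS from the file FILE. ROWS is a JSON list of rows, 1 to 8 of them, each an object with the fields finger_gap (the opening from 0.0 (shut) to 1.0 (fully open)), sx, sy, sz (the shift in normalised numbers (1 is 0.5 m)), drx, dry, drz (a rotation vector in shares of 60 degrees (1.0 is 60 degrees)); a field left out counts as zero (the opening has to be given); each row is the pose to reach, as a shift and turn from the pose commanded when the command began, along the tool's axes at that moment; what a row does not reach only later rows make up. A row lasts 1/10 s, in which the tool goes at most 0.05 m and 8.59 degrees, less where a joint would pass 70% of its speed; a pose out of reach is approached as far as the arm can. The fingers move at their own pace and stop on an object; the grip force is fixed at half the most. Time passes only in rows, so rows that do not move let the fingers close. It prints the time, the measured TCP pose, the force, the opening and the grip force at its end. Shift and turn numbers lie between -1 and 1, and a call with a number outside is refused. Input that does not fit is refused with a message, and nothing moves.
- r.sense(): the state, without advancing time (a new reading comes with each control period).
- r.capture(name): name is "scene" or "top"; returns a dict with "pixels" (480x640x3 uint8, red, green, blue), "z_map" (480x640 float32, m along the optical axis (not along the pixel's ray), 0 where there is no reading), "K" (3x3 intrinsics, pixels), "world_from_camera" (4x4, takes a point from camera to world coordinates). Camera axes: x right, y up, looking along -z (the intrinsics and any distortion apply to the point x, -y, -z); pixel columns grow to the right and rows downward; lengths in m; the calibration is good to about 2 mm. A picture is of the moment at which its call begins.
- r.finish_job(): hands the job in; it is judged then, once.
The state is a dict: "time_s": time; "joints": joint angles; "joint_velocities": joint speeds; "effort": joint torques, N m; "tcp_pos": TCP position; "ee_rot": TCP orientation; "wrist_force": force on the tool from outside, world axes, zero at the start; "moment": the same for the moment, N m; "gripper_width": opening from 0.0 (shut) to 1.0 (fully open); "gripper_force": force on a finger pad.
Only numpy, scipy, OpenCV 4.12 (cv2) and the standard library are available. Lean on these libraries where they do the work, as an engineer would, in place of code of your own. Each camera call takes 0.05 s, during which the arm holds its last target. There are 200 camera calls.

## Working session

There is one attempt and no reset: what is moved stays moved. The work goes in short steps, Python scripts to look and compute and a shell command to move; the robot and the scene stay as the last step left them, time stands still between calls to the robot, and variables do not carry over. Pictures are saved under pics/ and viewed, at most 10 in all, crops included, and the job is handed in when it is done.

```bash
ls; mkdir -p pics
python3 - <<'E'
from station import r
import cv2,numpy as np
s=r.sense();print(s)
for n in("scene","top"):
    c=r.capture(n);cv2.imwrite(f"pics/{n}0.png",c["pixels"][:,:,::-1]);np.savez(f"/tmp/{n}0.npz",**c)
    print(n,c["K"],c["world_from_camera"],c.keys())
E
```

```text
pics
station.py
steer.py
  3 station.py
  5 steer.py
  8 total
{'time_s': 0.0, 'joints': array([ 8.64349806e+01,  2.20925739e+01,  3.78640800e-01, -3.06470133e-02,
       -6.84106066e+01, -1.48161849e+01]), 'joint_velocities': array([-0.0148714 , -0.00620962,  0.04213254, -0.04063508,  0.04146109,
        0.00177424]), 'effort': array([-1.83362658e-04, -3.90673220e+01,  1.87403280e+01,  4.21989262e+00,
        1.08936671e-02, -1.92749039e-04]), 'tcp_pos': array([0.19684839, 0.59245425, 0.18202853]), 'ee_rot': array([[ 9.48917280e-01, -3.15524320e-01, -6.31558844e-04],
       [-3.15524943e-01, -9.48914874e-01, -2.13844328e-03],
       [ 7.54352812e-05,  2.22847835e-03, -9.99997514e-01]]), 'wrist_force': array([-0.04792292,  0.48277174,  0.53766029]), 'moment': array([-0.01839031,  0.03577971, -0.02297618]), 'gripper_force': 0.0, 'gripper_width': 1.0049569988135982}
scene [[473.37253435   0.         315.44427523]
 [  0.         473.37253435 242.86360666]
 [  0.           0.           1.        ]] [[-0.79229562 -0.46426814  0.39588224  0.98456113]
 [ 0.61004092 -0.61431984  0.500461    0.53629301]
 [ 0.01085022  0.63801742  0.76994548  0.93189803]
 [ 0.          0.          0.          1.        ]] dict_keys(['pixels', 'z_map', 'K', 'world_from_camera'])
top [[503.6075228    0.         323.97254566]
 [  0.         503.6075228  235.81666082]
 [  0.           0.           1.        ]] [[-0.00215514  0.98822048 -0.1530217   0.38742069]
 [-0.99999552 -0.00181153  0.00238484 -0.00283672]
 [ 0.00207955  0.15302616  0.98821995  1.2214742 ]
 [ 0.          0.          0.          1.        ]] dict_keys(['pixels', 'z_map', 'K', 'world_from_camera'])
```

View pics/scene0.png

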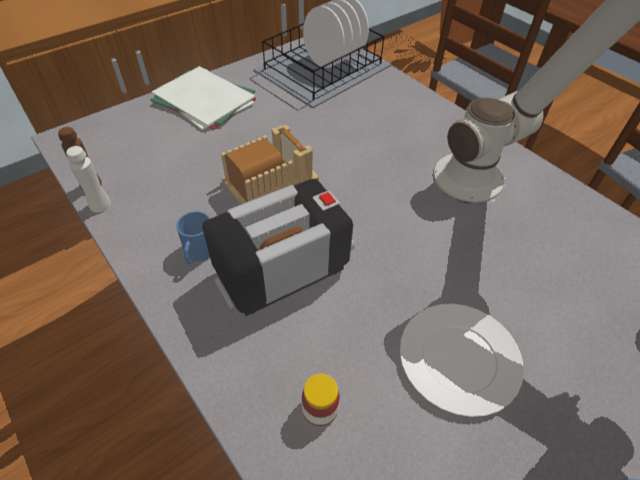

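View pics/top0.png

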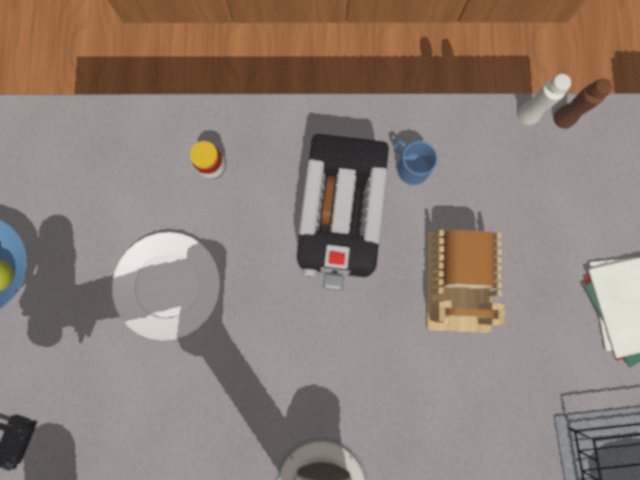

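```bash
cat > h.py <<'E'
import numpy as np,cv2
def load(n): return dict(np.load(f"/tmp/{n}.npz"))
def rays(c,uv):
    uv=np.atleast_2d(uv).astype(float);K=c["K"];T=c["world_from_camera"]
    d=np.c_[(uv[:,0]-K[0,2])/K[0,0],-(uv[:,1]-K[1,2])/K[1,1],-np.ones(len(uv))]
    return T[:3,3],d@T[:3,:3].T
def plane(c,uv,z):
    o,d=rays(c,uv);return o+d*((z-o[2])/d[:,2])[:,None]
def cloud(c):
    v,u=np.mgrid[:480,:640];o,d=rays(c,np.c_[u.ravel(),v.ravel()])
    return (o+d*c["z_map"].reshape(-1,1)).reshape(480,640,3)
def tri(c1,p1,c2,p2):
    A=[];b=[]
    S=np.zeros((3,3));t=np.zeros(3)
    for c,p in((c1,p1),(c2,p2)):
        o,d=rays(c,p);d=d[0]/np.linalg.norm(d[0]);M=np.eye(3)-np.outer(d,d);S+=M;t+=M@o
    return np.linalg.solve(S,t)
def hsv(c): return cv2.cvtColor(c["pixels"],cv2.COLOR_RGB2HSV)
def blobs(m,mn=30):
    n,l,st,ce=cv2.connectedComponentsWithStats(m.astype(np.uint8));return [(st[i],ce[i],l==i) for i in range(1,n) if st[i,4]>=mn]
E
python3 - <<'E'
from h import *
np.set_printoptions(precision=4,suppress=True)
t,s=load("top0"),load("scene0");ct,cs=cloud(t),cloud(s)
k=[]
for n,c,cl in(("top",t,ct),("scene",s,cs)):
    H=hsv(c);red=((H[...,0]<5)|(H[...,0]>175))&(H[...,1]>200)&(H[...,2]>150)
    for st,ce,m in blobs(red,20): print(n,st,ce,np.median(cl[m],0)); 
    k.append([b[1] for b in blobs(red,20)])
P=ct
def rect(m,name,z):
    uv=np.argwhere(m)[:,::-1];p=plane(t,uv,z)[:,:2]
    r=cv2.minAreaRect((p*1000).astype(np.float32));print(name,len(uv),r,np.median(P[m][:,2]))
w=P[...,2]
box=lambda u0,u1,v0,v1:np.pad(np.ones((v1-v0,u1-u0),bool),((v0,480-v1),(u0,640-u1)))
b=box(280,400,120,285)
for lo,hi in((.17,.20),(.178,.19)): rect(b&(w>lo)&(w<hi),"toaster",.185)
b2=box(400,520,215,340)
m=b2&(w>.08); 
for st,ce,mm in blobs(b2&(w>.10),20): print("guide>.1",st,ce); rect(mm,"g",.12)
crop=np.round(w[295:335,425:510:4]*1000).astype(int);print(crop[::3])
# plate
H=hsv(t);b3=box(100,235,220,350);m=b3&(w>.012)&(w<.03);uv=np.argwhere(m)[:,::-1];p=plane(t,uv,.02)[:,:2];print("plate",len(uv),cv2.minEnclosingCircle((p*1000).astype(np.float32)))
c=t["pixels"];cv2.imwrite("pics/guide0.png",np.hstack([cv2.resize(c[290:340,420:520,::-1],None,fx=4,fy=4,interpolation=0),cv2.resize(s["pixels"][115:215,210:330,::-1],None,fx=3,fy=2,interpolation=2)]))
E
```

```text
toaster 8836 ((621.3651733398438, -44.566162109375), (168.83120727539062, 286.73748779296875), 82.98554992675781) 0.1838138815019995
toaster 7950 ((622.7373046875, -44.73500061035156), (168.83120727539062, 283.47894287109375), 82.98554992675781) 0.1840153038278285
guide>.1 [ 445  230   50   57 2674] [469.4091 257.7921]
g 2674 ((509.2364807128906, -325.83837890625), (108.3668212890625, 125.5728759765625), 87.76935577392578) 0.12024902390246017
guide>.1 [496 232   5   6  24] [497.9583 234.3333]
g 24 ((560.2289428710938, -391.106201171875), (8.864049911499023, 11.697402000427246), 86.8823013305664) 0.10275174353164784
guide>.1 [438 237   5   6  20] [440.3  239.75]
g 20 ((549.1492919921875, -262.1053161621094), (8.841675758361816, 11.265031814575195), 87.82147216796875) 0.10205906758875083
guide>.1 [496 240   5   6  24] [498.2083 242.4167]
g 24 ((542.3302001953125, -390.12030029296875), (8.842243194580078, 11.640902519226074), 86.88226318359375) 0.10217386641417536
guide>.1 [438 246   5   6  23] [440.1739 248.3043]
g 23 ((529.3250122070312, -261.35931396484375), (8.825408935546875, 11.20
[... 2978 characters left out ...]
 13   17
    41   72   98  115  116  117   -4    1]
 [   2   15   15   61  101  117  120   10   14   12   15   14   17   18
    43   74  103  114  116  118   -1   -2]
 [  -1   15   14   14    8   13   14   17   10   11   11   15   12   12
    18   11   15   -1   -3   -1   -1    2]
 [  -1   10   14   14   19   15   17   11   16   16   18   14   18   11
    16   18   17   -1 1221   -2   -5   -1]
 [   0   -6    0   -1    1    1   -2   -2    0    2   -3   -3    8   13
    13   16   15   -1   -1    1   -3   -4]
 [   3    3    0    1   -2   -1    4    1    0   -2    0   -2    0    1
    -3   -2    0   -1    0    0    3    0]]
plate 4587 ((456.79693603515625, 372.4291687011719), 127.32018280029297)
```

View pics/guide0.png

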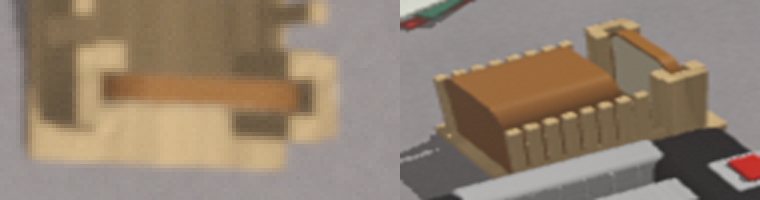

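```bash
cat >> h.py <<'E'
np.set_printoptions(precision=4,suppress=True)
E
python3 - <<'E'
from h import *
t,s=load("top0"),load("scene0");ct,cs=cloud(t),cloud(s)
def box(m,u0,u1,v0,v1):
    o=np.zeros_like(m);o[v0:v1,u0:u1]=m[v0:v1,u0:u1];return o
res={}
for n,c,cl,kb,tb,sb in(("top",t,ct,(320,355,245,270),(305,345,165,240),(440,500,303,322)),("scene",s,cs,(310,345,185,215),(245,320,215,260),(265,320,120,165))):
    H=hsv(c).astype(int);h,S,V=H[...,0],H[...,1],H[...,2]
    key=box(((h<8)|(h>172))&(S>150)&(V>90),*kb)
    br=(h>4)&(h<20)&(S>120)
    for nm,m in(("key",key),("toast",box(br,*tb)),("slice",box(br&(cl[...,2]>.105),*sb))):
        b=max(blobs(m,5),key=lambda q:q[0][4]);mm=b[2]
        uv=np.argwhere(mm)[:,::-1].astype(np.float32);r=cv2.minAreaRect(uv)
        res[n,nm]=(b[1],uv);print(n,nm,b[0],b[1],np.median(cl[mm],0),r)
for nm in("key","toast","slice"): print(nm,"tri",tri(t,res["top",nm][0],s,res["scene",nm][0]))
print("key plane",plane(t,res["top","key"][0],.192),plane(s,res["scene","key"][0],.192))
for nm,z in(("toast",.174),("slice",.122)):
    p=(plane(t,res["top",nm][1],z)[:,:2]*1000).astype(np.float32);print(nm,cv2.minAreaRect(p),cv2.fitLine(p,cv2.DIST_L2,0,.01,.01).ravel())
a=np.radians(-7.02);k=plane(t,res["top","key"][0],.192)[0,:2];print("toaster from key",k+.124*np.array([np.cos(a),np.sin(a)]))
E
cat >> h.py <<'E'
from scipy.spatial.transform import Rotation as R
def pose(yang,tilt=0):
    "tool down with y at world angle yang, then +tilt deg about tool x"
    a=np.radians(yang);y=np.array([np.cos(a),np.sin(a),0]);z=np.array([0,0,-1.]);return np.c_[np.cross(y,z),y,z]@R.from_euler('x',tilt,degrees=True).as_matrix()
def go(p,Rt,cur=None):
    from station import r
    s=r.sense();p0,R0=(s["tcp_pos"],s["ee_rot"]) if cur is None else cur
    print("t",s["time_s"],"d",R0.T@(np.array(p)-p0),"rv",R.from_matrix(R0.T@Rt).as_rotvec(degrees=True))
    return np.array(p),Rt
E
python3 - <<'E'
from h import *
t,s=load("top0"),load("scene0");ct,cs=cloud(t),cloud(s)
H=hsv(s).astype(int);h,S,V=H[...,0],H[...,1],H[...,2]
m=np.zeros((480,640),bool);m[124:156,278:312]=True
m&=(S>150)&(h<15)&(cs[...,0]<.43)
for b in blobs(m,10):
    print(b[0],b[1],np.median(cs[b[2]],0),cs[b[2]].min(0),cs[b[2]].max(0)); q=b
uv=np.argwhere(max(blobs(m,10),key=lambda b:b[0][4])[2])[:,::-1]
e1,e2=uv[uv[:,0].argmin()],uv[uv[:,0].argmax()];print(e1,e2, plane(s,np.array([e1,e2]),.122),cs[e1[1],e1[0]],cs[e2[1],e2[0]])
print("tri mid",tri(t,[470,312],s,uv.mean(0)))
c=go([.501,-.031,.24],pose(-97))
E
```

```text
Traceback (most recent call last):
ValueError: max() iterable argument is empty
```

Run:
```python
from h import *
t,s=load("top0"),load("scene0");cs=cloud(s)
H=hsv(s).astype(int);h,S,V=H[...,0],H[...,1],H[...,2]
m=np.zeros((480,640),bool);m[124:156,278:312]=True
m&=(S>110)&(h<20)
for b in blobs(m,10): print(b[0],b[1],np.median(cs[b[2]],0))
b=max(blobs(m,5),key=lambda b:b[0][4]);print("tri mid",tri(t,[470,312],s,b[1]))
c=go([.501,-.031,.24],pose(-97))
```

```text
[280 129  24  23 147] [292.6531 139.1973] [ 0.394  -0.3184  0.1214]
[278 150   4   6  16] [279.0625 153.1875] [ 0.456  -0.2936  0.1182]
tri mid [ 0.3907 -0.3222  0.1167]
t 0.1 d [ 0.4853  0.4959 -0.0568] rv [  0.1124   0.0035 -11.3915]
```

The rows are not in the units I measure in: shifts go in shares of 0.5 m and turns go in shares of 60 degrees. I convert before sending: 0.25 m is 0.5, 0.185 m is 0.37, -7 degrees is -0.1167.

```bash
echo '[{"finger_gap":0,"sx":0.04,"sy":0.04,"sz":-0.04},{"finger_gap":0,"sx":0.1,"sy":0.1,"sz":-0.08,"drz":-0.0167},{"finger_gap":0,"sx":0.16,"sy":0.18,"sz":-0.11,"drz":-0.0333},{"finger_gap":0,"sx":0.24,"sy":0.24,"sz":-0.114,"drz":-0.05},{"finger_gap":0,"sx":0.3,"sy":0.3,"sz":-0.114,"drz":-0.0667},{"finger_gap":0,"sx":0.37,"sy":0.37,"sz":-0.114,"drz":-0.0833},{"finger_gap":0,"sx":0.44,"sy":0.44,"sz":-0.114,"drz":-0.1},{"finger_gap":0,"sx":0.5,"sy":0.5,"sz":-0.114,"drz":-0.1167}]' > path.dat && python3 steer.py path.dat; python3 -c "
from h import *
go([.501,-.031,.23],pose(-97))"
```

```text
time_s: 0.9
tcp_pos: [0.3557, 0.2746, 0.24]
ee_rot: [[0.98, -0.197, -0.0], [-0.197, -0.98, -0.0], [-0.0, 0.0, -1.0]]
wrist_force: [-0.3, 1.0, -0.5]
gripper_width: 0.357
gripper_force: 0.0
t 0.9 d [0.2026 0.271  0.01  ] rv [ 0.0189  0.0162 -4.3472]
```

Converted, 0.271 m is 0.542, 0.255 m is 0.51, -4.3 degrees is -0.0717.

```bash
echo '[{"finger_gap":0,"sx":0.04,"sy":0.06,"drz":-0.0167},{"finger_gap":0,"sx":0.09,"sy":0.14,"drz":-0.0333},{"finger_gap":0,"sx":0.15,"sy":0.22,"drz":-0.05},{"finger_gap":0,"sx":0.21,"sy":0.3,"drz":-0.0667},{"finger_gap":0,"sx":0.27,"sy":0.38,"drz":-0.0717},{"finger_gap":0,"sx":0.33,"sy":0.45,"drz":-0.0717},{"finger_gap":0,"sx":0.38,"sy":0.51,"drz":-0.0717},{"finger_gap":0,"sx":0.4052,"sy":0.542,"sz":0.01,"drz":-0.0717}]' > path.dat && python3 steer.py path.dat;echo '[{"finger_gap":0,"sz":0.02},{"finger_gap":0,"sz":0.04},{"finger_gap":0,"sz":0.06}]' > path.dat && python3 steer.py path.dat; python3 -c "
from h import *
go([.501,-.031,.186],pose(-97))"
```

```text
time_s: 1.7
tcp_pos: [0.5017, -0.0312, 0.235]
ee_rot: [[0.992, -0.126, 0.0], [-0.126, -0.992, -0.0], [0.0, 0.0, -1.0]]
wrist_force: [-1.0, 0.8, 0.0]
gripper_width: 0.009
gripper_force: 0.0
time_s: 2.0
tcp_pos: [0.4998, -0.028, 0.204]
ee_rot: [[0.992, -0.122, -0.001], [-0.122, -0.992, 0.0], [-0.001, 0.0, -1.0]]
wrist_force: [-0.5, 0.2, -0.3]
gripper_width: 0.006
gripper_force: 0.0
t 2.0 d [0.0016 0.0028 0.018 ] rv [ 0.0018  0.063  -0.0311]
```

Converted, 0.0195 m is 0.039, 0.018 m is 0.036.

```bash
echo '[{"finger_gap":0,"sx":0.0032,"sy":0.0056,"sz":0.016},{"finger_gap":0,"sx":0.0032,"sy":0.0056,"sz":0.028},{"finger_gap":0,"sx":0.0032,"sy":0.0056,"sz":0.036},{"finger_gap":0,"sx":0.0032,"sy":0.0056,"sz":0.039},{"finger_gap":0,"sx":0.0032,"sy":0.0056,"sz":0.039}]' > path.dat && python3 steer.py path.dat
python3 - <<'E'
from station import r
from h import *
c=r.capture("scene");w=cloud(c)[...,2];print(r.sense()["tcp_pos"],"max h in slot area",np.percentile(w[190:245,255:325],99));np.savez("/tmp/scene1.npz",**c)
E
```

```text
time_s: 2.5
tcp_pos: [0.5019, -0.0314, 0.1857]
ee_rot: [[0.992, -0.123, 0.0], [-0.123, -0.992, 0.0], [0.0, -0.0, -1.0]]
wrist_force: [0.5, -0.3, -0.8]
gripper_width: 0.003
gripper_force: 0.0
[ 0.502  -0.0315  0.1859] max h in slot area 0.19128110898943776
```

Run:
```python
from station import r
from h import *
c=r.capture("scene");t=r.capture("top")
cv2.imwrite("pics/p1.png",np.hstack([cv2.resize(c["pixels"][140:300,190:390,::-1],None,fx=2,fy=2),cv2.resize(t["pixels"][120:280,280:400,::-1],None,fx=2,fy=2)]))
print(r.sense()["wrist_force"],r.sense()["tcp_pos"])
```

```text
[-0.5904 -0.3031  0.2455] [ 0.5021 -0.0315  0.186 ]
```

View pics/p1.png

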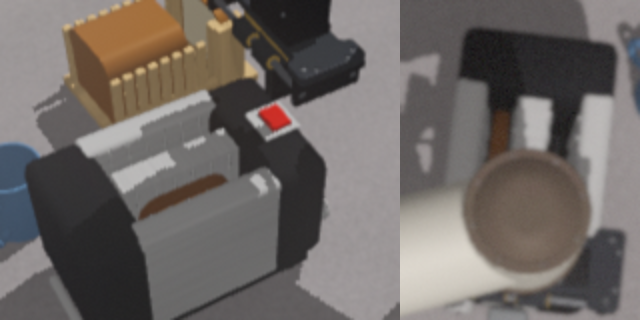

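Run:
```python
from station import r
from h import *
s=r.sense();print(s["joints"])
for n in("scene","top"):
    c=load(n+"0");T=np.linalg.inv(c["world_from_camera"])
    for p in(s["tcp_pos"],s["tcp_pos"]-s["ee_rot"][:,2]*.07,s["tcp_pos"]-s["ee_rot"][:,2]*.2,[.501,-.031,.192]):
        q=T[:3,:3]@p+T[:3,3];print(n,c["K"][0,0]*q[0]/-q[2]+c["K"][0,2],-c["K"][1,1]*q[1]/-q[2]+c["K"][1,2])
c=r.capture("scene");cl=cloud(c)
np.savez("/tmp/sc2.npz",**c)
d=(hsv(c)[...,2]<60)&(cl[...,2]>.2)
for b in blobs(d,50): print(b[0],b[1],cl[b[2]].min(0),cl[b[2]].max(0),np.median(cl[b[2]],0))
cv2.imwrite("pics/p2.png",c["pixels"][:,:,::-1])
```

```text
[ 14.9328   9.962  -16.0683   0.0058 -63.9236  67.9921]
scene 327.97270696485094 199.14197911547478
scene 329.0304686335514 175.52593560158098
scene 331.33250642053133 124.12964647839927
scene 328.5912294504943 197.14289663634355
top 336.68505382703523 257.62289971875407
top 337.67001213574673 253.65245180984593
top 339.92803791728846 244.55016426803982
top 336.5178041894507 257.83577279182697
[373  77   9  25 103] [376.6408  89.0291] [0.5031 0.0773 0.4997] [0.5185 0.0919 0.5465] [0.5148 0.0867 0.5252]
[ 292   82   80  111 2999] [333.8953 142.9273] [ 0.4725 -0.1256  0.2254] [0.9846 0.5363 0.9319] [0.5236 0.0058 0.3602]
[438 101  20  23 234] [446.1795 112.7778] [0.4441 0.1808 0.4957] [0.4868 0.194  0.5418] [0.4707 0.1893 0.522 ]
[515 129  30  15  66] [525.8788 138.7273] [-0.0093  0.0853  0.2133] [0.0238 0.1527 0.2263] [0.0185 0.1215 0.2199]
[306 148  12  16 100] [310.84 154.33] [ 0.5258 -0.0677  0.302 ] [0.9846 0.5363 0.9319] [ 0.5358 -0.0523  0.3179]
```

View pics/p2.png

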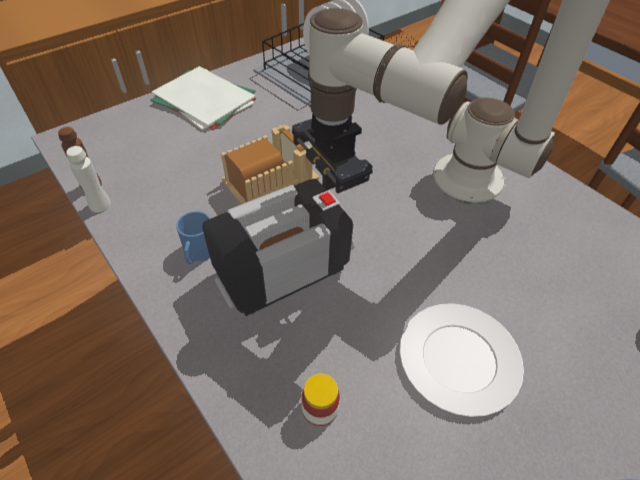

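Run:
```python
from h import *
c=load("sc2");w=cloud(c)
print((w[140:216:4,296:376:4,2]*1000).astype(int))
print((w[160:200:4,312:376:4,1]*1000).astype(int))
```

```text
[[309 311 299 329 339 349 361 387 395 394 391 387 385 380 377   0   3   0
    5   0]
 [298 120 313   1 328 340 352 359 385 375 381 378 375 369 369   2   0   0
    3   1]
 [109 113 308 319 318 330 342 353 356 365 371 369 364 360 356   1   0   0
    2   1]
 [113 114 115 319 319 318 331 340 346 356 361 358 355 350 347   1   0   1
   -1   0]
 [109 112 102 305 317 318 313 931 343 346 353 348 343 341 338 339  -2   0
    1   1]
 [ 95  98  93  87 309 320 319 319 335 341 342 339 339 338 337 337 337 340
   -1   2]
 [ 76  81  76  74  64 309 321 318 320 333 338 337 339 339 336 338 338 336
  337   2]
 [ 64  70  64  57  50 299 311 316 312 323 335 336 338 337 336 337 336 338
  339   0]
 [ 53  57  55  40  35   0 300 310 312 294 339 339 337 339 339 339 336 331
  327   4]
 [ 34  40  34  26  21  16  -2 253 268 314 337 339 336 339 335 328 324 320
  306   0]
 [ 26  26  19 182 186 183   7 244 259 250 325 333 333 328 321 311 304 302
  296   1]
 [181 184 187 186 184 185 184 231 244 240 315 325 321 309 304 299   0   1
    3  -2]
 [186 187 185 183 183 186 184 182 230   1 306 307 303 297   2   0  -3   0
    1 
[... 666 characters left out ...]
7   50
    55 -207]
 [-256  -27  -12   -3   -2   11   27   32   38   41   45   51   54   61
    66 -196]
 [-257 -280  -12    0    6   -3   38   43   46   52   56   61   62   63
    65 -179]
 [-256 -253 -262  -38  -21   22   45   51   54   60   61   61   62   63
    57 -170]
 [-102  -98 -241  -36  -19  -21   44   55   59   59   59   55   55   58
    58 -156]
 [ -92  -86  -81  -37  -21  -20   45   57   58   53   54   55 -166 -158
  -149 -146]
 [ -83  -75  -71  -67  -23 -199   46   51   53   52 -165 -160 -155 -146
  -138 -132]
 [ -71  -66  -60  -55  -44 -187 -179 -172 -169 -158 -153 -147 -142 -134
  -128 -119]
 [ -61  -56  -46  -39  -36  -29 -168 -163 -153 -149 -142 -135 -128 -122
  -116 -111]]
```

Run:
```python
from h import *
c=load("sc2");w=cloud(c)
m=np.zeros((480,640),bool);m[170:196,318:338]=True
m&=(w[...,2]>.205)&(w[...,2]<.28)
for b in blobs(m,10): print(b[0],b[1])
p=w[m]
for lo in np.arange(.205,.28,.01):
    q=p[(p[:,2]>=lo)&(p[:,2]<lo+.01)]
    if len(q): print(lo,len(q),q.mean(0),q.min(0),q.max(0))
```

```text
[322 174  14  17 147] [327.4966 182.3469]
0.225 45 [ 0.507  -0.0275  0.2306] [ 0.4922 -0.042   0.2253] [ 0.5149 -0.0204  0.2349]
0.23500000000000001 41 [ 0.508  -0.0275  0.2401] [ 0.496  -0.043   0.2358] [ 0.5145 -0.0196  0.245 ]
0.24500000000000002 28 [ 0.5101 -0.0281  0.2497] [ 0.4999 -0.0431  0.2452] [ 0.5151 -0.0205  0.2549]
0.255 25 [ 0.5123 -0.0261  0.2589] [ 0.5057 -0.0411  0.2553] [ 0.5162 -0.0193  0.2649]
0.265 9 [ 0.5129 -0.0224  0.2682] [ 0.5041 -0.0279  0.2652] [ 0.5156 -0.0167  0.2721]
0.275 2 [ 0.5066 -0.0155  0.2771] [ 0.5059 -0.0162  0.277 ] [ 0.5074 -0.0148  0.2772]
```

Converted, 0.03 m is 0.06, 0.01 m is 0.02.

```bash
echo '[{"finger_gap":0,"sz":0.02},{"finger_gap":0,"sz":0.04},{"finger_gap":0,"sz":0.056},{"finger_gap":0,"sz":0.06},{"finger_gap":0,"sz":0.06}]' > path.dat && python3 steer.py path.dat; echo '[{"finger_gap":0,"sz":0.006},{"finger_gap":0,"sz":0.01},{"finger_gap":0,"sz":0.01}]' > path.dat && python3 steer.py path.dat; echo '[{"finger_gap":0,"sz":0.004},{"finger_gap":0,"sz":0.006},{"finger_gap":0,"sz":0.006}]' > path.dat && python3 steer.py path.dat
```

```text
time_s: 3.2
tcp_pos: [0.5016, -0.0317, 0.155]
ee_rot: [[0.992, -0.123, -0.001], [-0.123, -0.992, -0.0], [-0.001, 0.001, -1.0]]
wrist_force: [0.0, -0.6, -1.4]
gripper_width: 0.005
gripper_force: 0.0
time_s: 3.5
tcp_pos: [0.5025, -0.0316, 0.1519]
ee_rot: [[0.992, -0.123, 0.002], [-0.123, -0.992, -0.0], [0.002, -0.0, -1.0]]
wrist_force: [-1.9, 0.2, 5.0]
gripper_width: 0.006
gripper_force: 2.3
time_s: 3.8
tcp_pos: [0.5025, -0.0316, 0.1489]
ee_rot: [[0.992, -0.123, 0.002], [-0.123, -0.992, 0.0], [0.002, -0.0, -1.0]]
wrist_force: [-0.1, -0.2, 2.1]
gripper_width: 0.007
gripper_force: 1.3
```

Converted, 0.002 m is 0.004.

```bash
echo '[{"finger_gap":0,"sz":0.004},{"finger_gap":0,"sz":0.004}]' > path.dat && python3 steer.py path.dat; echo '[{"finger_gap":0,"sz":0.004},{"finger_gap":0,"sz":0.004},{"finger_gap":0,"sz":0.004}]' > path.dat && python3 steer.py path.dat
python3 - <<'E'
from station import r
from h import *
c=r.capture("scene");w=cloud(c)[...,2];np.savez("/tmp/sc3.npz",**c);print("max h",np.percentile(w[200:245,245,] if 0 else w[205:245,250:315],99))
E
```

```text
time_s: 4.0
tcp_pos: [0.5026, -0.0316, 0.1479]
ee_rot: [[0.992, -0.122, 0.002], [-0.122, -0.992, -0.0], [0.002, 0.0, -1.0]]
wrist_force: [-3.6, 1.6, 11.9]
gripper_width: 0.005
gripper_force: 5.9
time_s: 4.3
tcp_pos: [0.5027, -0.0316, 0.1477]
ee_rot: [[0.993, -0.122, 0.003], [-0.122, -0.993, -0.001], [0.003, 0.0, -1.0]]
wrist_force: [-6.9, 2.9, 20.9]
gripper_width: 0.007
gripper_force: 10.2
max h 0.23356728891614667
```

Converted, -0.12 m is -0.24, -0.08 m is -0.16.

```bash
echo '[{"finger_gap":0,"sz":-0.02},{"finger_gap":0,"sz":-0.08},{"finger_gap":0.6,"sz":-0.16},{"finger_gap":0.6,"sx":-0.06,"sz":-0.22},{"finger_gap":0.6,"sx":-0.14,"sz":-0.24},{"finger_gap":0.6,"sx":-0.22,"sz":-0.24},{"finger_gap":0.6,"sx":-0.24,"sz":-0.24}]' > path.dat && python3 steer.py path.dat
python3 - <<'E'
from station import r
from h import *
t,s=r.capture("top"),r.capture("scene");np.savez("/tmp/top4.npz",**t);np.savez("/tmp/scene4.npz",**s)
ce={}
for n,c,bx in(("top",t,(305,345,150,250)),("scene",s,(235,330,185,250))):
    H=hsv(c).astype(int);cl=cloud(c);m=np.zeros((480,640),bool);m[bx[2]:bx[3],bx[0]:bx[1]]=1
    m&=(H[...,0]<20)&(H[...,1]>100)&(cl[...,2]>.222)&(cl[...,2]<.245)
    for b in blobs(m,20):
        uv=np.argwhere(b[2])[:,::-1];p=plane(c,uv,.231)[:,:2]*1000
        print(n,b[0],b[1],np.median(cl[b[2]],0),cv2.minAreaRect(p.astype(np.float32)),cv2.fitLine(p.astype(np.float32),2,0,.01,.01).ravel());ce[n]=b[1]
try: print(tri(t,ce["top"],s,ce["scene"]))
except Exception as e: print(e)
go([.6283,-.0125,.22],pose(-97))
E
```

```text
time_s: 5.05
tcp_pos: [0.3797, -0.0169, 0.2639]
ee_rot: [[0.992, -0.123, 0.001], [-0.123, -0.992, 0.002], [0.001, -0.002, -1.0]]
wrist_force: [-0.0, 0.3, 0.3]
gripper_width: 0.376
gripper_force: 0.0
top [326 169  12  47 317] [332.0379 191.5047] [ 0.6315 -0.0217  0.2301] ((630.92431640625, -21.764841079711914), (14.383106231689453, 95.7503433227539), 82.67597961425781) [  0.9919  -0.1273 631.3454 -21.7094]
scene [258 205  43  24 355] [277.7437 215.4056] [ 0.6405 -0.0229  0.2303] ((641.0910034179688, -21.829526901245117), (24.231618881225586, 93.21704864501953), 83.95917510986328) [  0.9949  -0.101  640.7305 -22.1674]
[ 0.6356 -0.0243  0.2246]
t 5.15 d [ 0.244  -0.0342  0.0444] rv [-0.064  -0.0871 -0.0137]
```

Converted, 0.246 m is 0.492, 0.225 m is 0.45.

```bash
echo '[{"finger_gap":0.6,"sx":0.06,"sy":-0.01},{"finger_gap":0.6,"sx":0.14,"sy":-0.02},{"finger_gap":0.6,"sx":0.22,"sy":-0.03},{"finger_gap":0.6,"sx":0.3,"sy":-0.04},{"finger_gap":0.6,"sx":0.38,"sy":-0.05,"sz":0.01},{"finger_gap":0.6,"sx":0.45,"sy":-0.054,"sz":0.04},{"finger_gap":0.6,"sx":0.492,"sy":-0.054,"sz":0.07},{"finger_gap":0.6,"sx":0.492,"sy":-0.054,"sz":0.08}]' > path.dat && python3 steer.py path.dat; python3 -c "
from h import *
go([.632,-.02,.158],pose(-97))"
```

```text
time_s: 5.95
tcp_pos: [0.6323, -0.021, 0.2179]
ee_rot: [[0.992, -0.125, -0.007], [-0.125, -0.992, -0.001], [-0.007, 0.002, -1.0]]
wrist_force: [-0.2, -0.3, -1.3]
gripper_width: 0.598
gripper_force: 0.0
t 5.95 d [-0.     -0.0011  0.0599] rv [ 0.1106  0.3787 -0.1772]
```

Converted, 0.059 m is 0.118, 0.05 m is 0.1.

```bash
echo '[{"finger_gap":0.6,"sz":0.03},{"finger_gap":0.6,"sz":0.07},{"finger_gap":0.6,"sz":0.1},{"finger_gap":0.6,"sz":0.118},{"finger_gap":0.6,"sz":0.118},{"finger_gap":0,"sz":0.118},{"finger_gap":0,"sz":0.118},{"finger_gap":0,"sz":0.118}]' > path.dat && python3 steer.py path.dat; echo '[{"finger_gap":0},{"finger_gap":0}]' > path.dat && python3 steer.py path.dat
```

```text
time_s: 6.75
tcp_pos: [0.6307, -0.0203, 0.1657]
ee_rot: [[0.992, -0.123, 0.002], [-0.123, -0.992, 0.0], [0.002, -0.0, -1.0]]
wrist_force: [-0.4, -0.9, 0.5]
gripper_width: 0.409
gripper_force: 0.0
time_s: 6.95
tcp_pos: [0.6303, -0.0203, 0.1651]
ee_rot: [[0.992, -0.123, 0.001], [-0.123, -0.992, 0.0], [0.001, -0.0, -1.0]]
wrist_force: [-0.3, 0.8, -0.6]
gripper_width: 0.23
gripper_force: 0.0
```

Converted, 0.007 m is 0.014, 0.003 m is 0.006.

```bash
echo '[{"finger_gap":0.35,"sz":0.006},{"finger_gap":0.35,"sz":0.014},{"finger_gap":0,"sz":0.014},{"finger_gap":0,"sz":0.014},{"finger_gap":0,"sz":0.014},{"finger_gap":0,"sz":0.014},{"finger_gap":0,"sz":0.014}]' > path.dat && python3 steer.py path.dat; echo '[{"finger_gap":0,"sz":-0.01},{"finger_gap":0,"sz":-0.04},{"finger_gap":0,"sz":-0.1}]' > path.dat && python3 steer.py path.dat
```

```text
time_s: 7.65
tcp_pos: [0.6304, -0.02, 0.1576]
ee_rot: [[0.992, -0.123, 0.0], [-0.123, -0.992, 0.001], [0.0, -0.001, -1.0]]
wrist_force: [0.6, 2.3, -0.4]
gripper_width: 0.171
gripper_force: 30.0
time_s: 7.95
tcp_pos: [0.6284, -0.0204, 0.2057]
ee_rot: [[0.992, -0.123, -0.006], [-0.123, -0.992, -0.001], [-0.006, 0.001, -1.0]]
wrist_force: [0.7, -0.1, -0.7]
gripper_width: 0.169
gripper_force: 30.0
```

The rows are not in the units I measure in: shifts go in shares of 0.5 m and turns go in shares of 60 degrees. I convert before sending: -0.08 m is -0.16, -0.06 m is -0.12.

```bash
echo '[{"finger_gap":0,"sz":-0.06},{"finger_gap":0,"sz":-0.12},{"finger_gap":0,"sz":-0.16},{"finger_gap":0,"sz":-0.16}]' > path.dat && python3 steer.py path.dat
cat >> h.py <<'E'
PL=np.array([.457,.372]);AZ=np.degrees(np.arctan2(PL[1],PL[0]))
def lay(th,zc,out=.056):
    Rt=pose(AZ-180,th);u=np.r_[PL/np.linalg.norm(PL),0]
    corner=np.r_[PL,0]+u*out+[0,0,zc]
    return corner-.033*Rt[:,2]-.0075*Rt[:,1],Rt
E
python3 - <<'E'
from h import *
print(AZ);p,Rt=lay(47,.10);print(p);go(p,Rt)
go([.45,.25,.30],pose(AZ-180))
E
```

```text
time_s: 8.35
tcp_pos: [0.6318, -0.0208, 0.2922]
ee_rot: [[0.992, -0.123, 0.008], [-0.123, -0.992, -0.0], [0.008, -0.001, -1.0]]
wrist_force: [-0.3, -0.4, -0.1]
gripper_width: 0.171
gripper_force: 30.0
39.145740134368275
[0.4857 0.3953 0.128 ]
t 8.35 d [-0.1976 -0.3948  0.163 ] rv [44.4247 17.5455 41.399 ]
t 8.35 d [-0.2137 -0.2464 -0.0093] rv [-0.2163 -0.4065 43.773 ]
```

Converted, -0.25 m is -0.5, -0.21 m is -0.42, 43.8 degrees is 0.73.

```bash
echo '[{"finger_gap":0,"sx":-0.03,"sy":-0.04,"drz":0.05},{"finger_gap":0,"sx":-0.08,"sy":-0.1,"drz":0.1333},{"finger_gap":0,"sx":-0.14,"sy":-0.17,"drz":0.2333},{"finger_gap":0,"sx":-0.2,"sy":-0.24,"drz":0.3333},{"finger_gap":0,"sx":-0.26,"sy":-0.31,"drz":0.45},{"finger_gap":0,"sx":-0.32,"sy":-0.38,"drz":0.5667},{"finger_gap":0,"sx":-0.38,"sy":-0.45,"drz":0.6667},{"finger_gap":0,"sx":-0.42,"sy":-0.5,"drz":0.73}]' > path.dat && python3 steer.py path.dat
python3 - <<'E'
from h import *
p,Rt=lay(47,.08);go(p,Rt)
E
```

```text
time_s: 9.15
tcp_pos: [0.4505, 0.2548, 0.2868]
ee_rot: [[0.629, -0.777, -0.001], [-0.777, -0.629, -0.001], [-0.0, 0.002, -1.0]]
wrist_force: [0.3, -0.6, 0.4]
gripper_width: 0.175
gripper_force: 30.0
t 9.15 d [-0.087  -0.1161  0.1787] rv [47.096  -0.053  -0.1261]
```

Converted, 0.14 m is 0.28, 0.13 m is 0.26, 47 degrees is 0.7833.

```bash
echo '[{"finger_gap":0,"sx":-0.02,"sy":-0.03,"drx":0.0667},{"finger_gap":0,"sx":-0.044,"sy":-0.06,"sz":0.01,"drx":0.1667},{"finger_gap":0,"sx":-0.07,"sy":-0.094,"sz":0.04,"drx":0.2667},{"finger_gap":0,"sx":-0.094,"sy":-0.126,"sz":0.1,"drx":0.3667},{"finger_gap":0,"sx":-0.12,"sy":-0.16,"sz":0.16,"drx":0.4833},{"finger_gap":0,"sx":-0.144,"sy":-0.192,"sz":0.22,"drx":0.6},{"finger_gap":0,"sx":-0.164,"sy":-0.22,"sz":0.26,"drx":0.7},{"finger_gap":0,"sx":-0.174,"sy":-0.232,"sz":0.28,"drx":0.7833}]' > path.dat && python3 steer.py path.dat;  echo '[{"finger_gap":0},{"finger_gap":0}]' > path.dat && python3 steer.py path.dat
python3 - <<'E'
from h import *
from station import r
p,Rt=lay(47,.008);go(p,Rt);print(p);print(r.sense()["joints"])
for n in("top","scene"):
    c=r.capture(n);np.savez(f"/tmp/{n}5.npz",**c)
    H=hsv(c).astype(int);cl=cloud(c);m=(H[...,0]<20)&(H[...,1]>90)&(cl[...,2]>.03)&(np.hypot(cl[...,0]-.457,cl[...,1]-.372)<.2)
    b=max(blobs(m,20),key=lambda q:q[0][4]);q=cl[b[2]]
    R0=r.sense()["ee_rot"];l=(q-r.sense()["tcp_pos"])@R0;print(n,b[0],"toast in tool",np.percentile(l,[1,50,99],axis=0))
s=load("scene5")["pixels"];cv2.imwrite("pics/p5.png",s[:,:,::-1])
E
```

```text
time_s: 9.95
tcp_pos: [0.4927, 0.375, 0.2226]
ee_rot: [[0.633, -0.616, 0.468], [-0.774, -0.502, 0.385], [-0.003, -0.606, -0.795]]
wrist_force: [-4.3, 20.0, 2.9]
gripper_width: 0.168
gripper_force: 30.0
time_s: 10.15
tcp_pos: [0.4951, 0.3773, 0.2278]
ee_rot: [[0.633, -0.614, 0.472], [-0.774, -0.497, 0.392], [-0.006, -0.613, -0.79]]
wrist_force: [-0.2, 0.6, 0.0]
gripper_width: 0.169
gripper_force: 30.0
t 10.15 d [-0.0188  0.1145  0.1541] rv [ 9.1725  0.3405 -0.1668]
[0.4857 0.3953 0.036 ]
[ 50.9672   2.0242 -44.5884  48.6118  -9.1743 -57.7645]
top [127 237  30  30 491] toast in tool [[ 0.0036 -0.0412 -0.1294]
 [ 0.0349 -0.008  -0.0359]
 [ 0.0539  0.0038  0.0222]]
scene [ 445  271   72   68 3390] toast in tool [[-0.043  -0.012  -0.0741]
 [ 0.0106 -0.0079 -0.0197]
 [ 0.0558 -0.0038  0.0297]]
```

View pics/p5.png

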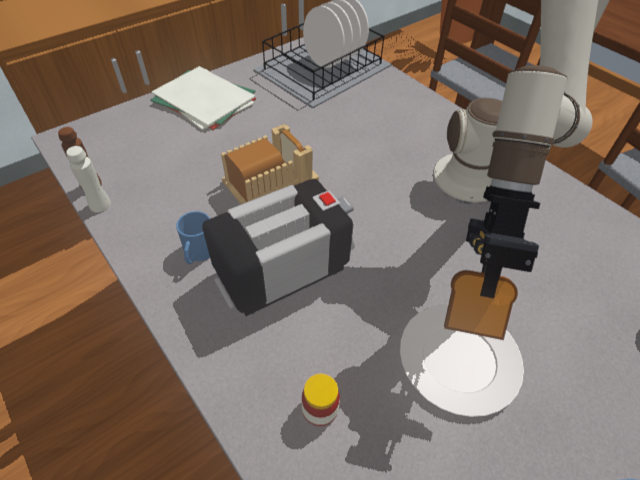

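```bash
cat >> h.py <<'E'
def lay2(th,zc,out=.056,sh=0.003):
    Rt=pose(AZ-180,-th);u=np.r_[PL/np.linalg.norm(PL),0]
    corner=np.r_[PL,0]-u*out+[0,0,zc]
    return corner-.033*Rt[:,2]+.0075*Rt[:,1]-sh*Rt[:,0],Rt
E
python3 - <<'E'
from h import *
go([.47,.38,.24],pose(AZ-180));p,Rt=lay2(47,.08);print(p)
E
```

```text
t 10.25 d [-0.0176  0.0076 -0.0204] rv [-37.8887   0.4074  -0.0111]
[0.4264 0.351  0.108 ]
```

Converted, -0.02 m is -0.04, -0.018 m is -0.036, -37.9 degrees is -0.6317.

```bash
echo '[{"finger_gap":0,"drx":-0.0667},{"finger_gap":0,"sx":-0.01,"sy":0.004,"sz":-0.008,"drx":-0.1667},{"finger_gap":0,"sx":-0.02,"sy":0.008,"sz":-0.016,"drx":-0.2667},{"finger_gap":0,"sx":-0.028,"sy":0.012,"sz":-0.024,"drx":-0.3667},{"finger_gap":0,"sx":-0.036,"sy":0.016,"sz":-0.032,"drx":-0.4667},{"finger_gap":0,"sx":-0.036,"sy":0.016,"sz":-0.04,"drx":-0.55},{"finger_gap":0,"sx":-0.036,"sy":0.016,"sz":-0.04,"drx":-0.6317},{"finger_gap":0,"sx":-0.036,"sy":0.016,"sz":-0.04,"drx":-0.6317}]' > path.dat && python3 steer.py path.dat
python3 - <<'E'
from h import *
from station import r
print(r.sense()["joints"])
p,Rt=lay2(47,.08);go(p,Rt)
E
```

```text
time_s: 11.05
tcp_pos: [0.4705, 0.3826, 0.2375]
ee_rot: [[0.633, -0.774, -0.006], [-0.774, -0.633, 0.005], [-0.008, 0.002, -1.0]]
wrist_force: [-0.5, 0.0, -1.3]
gripper_width: 0.17
gripper_force: 30.0
[ 54.1287  18.5051   3.1489  -0.4653 -74.6426 -14.7091]
t 11.05 d [-0.0025  0.0539  0.1296] rv [-46.8859   0.3476   0.3201]
```

Converted, 0.1296 m is 0.2592, 0.08 m is 0.16, -47 degrees is -0.7833.

```bash
echo '[{"finger_gap":0,"sy":0.01,"sz":0.01,"drx":-0.0833},{"finger_gap":0,"sy":0.024,"sz":0.04,"drx":-0.1833},{"finger_gap":0,"sy":0.04,"sz":0.08,"drx":-0.3},{"finger_gap":0,"sy":0.06,"sz":0.12,"drx":-0.4167},{"finger_gap":0,"sy":0.076,"sz":0.16,"drx":-0.5333},{"finger_gap":0,"sy":0.09,"sz":0.2,"drx":-0.65},{"finger_gap":0,"sx":-0.005,"sy":0.108,"sz":0.24,"drx":-0.75},{"finger_gap":0,"sx":-0.005,"sy":0.108,"sz":0.2592,"drx":-0.7833}]' > path.dat && python3 steer.py path.dat; echo '[{"finger_gap":0}]' > path.dat && python3 steer.py path.dat
python3 - <<'E'
from h import *
from station import r
print(r.sense()["joints"])
p,Rt=lay2(47,.008);go(p,Rt)
E
```

```text
time_s: 11.85
tcp_pos: [0.4235, 0.3477, 0.1049]
ee_rot: [[0.632, -0.52, -0.574], [-0.775, -0.431, -0.463], [-0.007, 0.738, -0.675]]
wrist_force: [0.2, 0.1, -1.0]
gripper_width: 0.168
gripper_force: 30.0
time_s: 11.95
tcp_pos: [0.4246, 0.3476, 0.1063]
ee_rot: [[0.633, -0.522, -0.572], [-0.774, -0.432, -0.462], [-0.005, 0.735, -0.678]]
wrist_force: [-0.1, -0.1, 0.1]
gripper_width: 0.169
gripper_force: 30.0
[  50.5378   47.4521   22.3388   -9.1045 -111.3821  -10.8221]
t 11.95 d [-0.001  -0.0541  0.045 ] rv [0.3283 0.1246 0.3006]
```

Converted, -0.054 m is -0.108, 0.045 m is 0.09.

```bash
echo '[{"finger_gap":0,"sy":-0.02,"sz":0.02},{"finger_gap":0,"sy":-0.05,"sz":0.04},{"finger_gap":0,"sy":-0.08,"sz":0.066},{"finger_gap":0,"sy":-0.1,"sz":0.084},{"finger_gap":0,"sx":-0.002,"sy":-0.108,"sz":0.09},{"finger_gap":0,"sx":-0.002,"sy":-0.108,"sz":0.09},{"finger_gap":0,"sx":-0.002,"sy":-0.108,"sz":0.09}]' > path.dat && python3 steer.py path.dat
python3 - <<'E'
from h import *
from station import r
for n in("top","scene"):
    c=r.capture(n);H=hsv(c).astype(int);cl=cloud(c);m=(H[...,0]<20)&(H[...,1]>90)&(cl[...,2]>.008)&(np.hypot(cl[...,0]-.457,cl[...,1]-.372)<.2)
    b=max(blobs(m,20),key=lambda q:q[0][4]);q=cl[b[2]]
    s=r.sense();l=(q-s["tcp_pos"])@s["ee_rot"];print(n,b[0],"tool",np.percentile(l,[1,50,99],axis=0),"world",np.percentile(q,[1,50,99],axis=0))
p,Rt=lay2(47,.006);go(p,Rt)
E
```

```text
time_s: 12.65
tcp_pos: [0.4279, 0.3517, 0.04]
ee_rot: [[0.633, -0.526, -0.568], [-0.774, -0.435, -0.46], [-0.005, 0.731, -0.682]]
wrist_force: [-0.2, -0.8, -0.0]
gripper_width: 0.164
gripper_force: 30.0
top [ 137  266   59   52 1574] tool [[-0.0449  0.0016 -0.0749]
 [ 0.0086  0.0066 -0.02  ]
 [ 0.0519  0.0167  0.0294]] world [[0.3878 0.3043 0.0234]
 [0.4369 0.3533 0.0585]
 [0.4921 0.4067 0.0971]]
scene [440 326  24  23 321] tool [[ 0.0101 -0.0057 -0.12  ]
 [ 0.0394  0.0073 -0.0451]
 [ 0.0575  0.0403  0.023 ]] world [[0.4183 0.3022 0.0298]
 [0.4754 0.3363 0.0761]
 [0.5026 0.3659 0.1504]]
t 12.75 d [-0.0003 -0.0034  0.0054] rv [-0.0541  0.1178  0.3277]
```

Converted, 0.0054 m is 0.0108, -0.0034 m is -0.0068.

```bash
echo '[{"finger_gap":0,"sy":-0.004,"sz":0.006},{"finger_gap":0,"sy":-0.0068,"sz":0.0108},{"finger_gap":0,"sy":-0.0068,"sz":0.0108},{"finger_gap":0,"sy":-0.0068,"sz":0.0108}]' > path.dat && python3 steer.py path.dat; echo '[{"finger_gap":0.3},{"finger_gap":0.7},{"finger_gap":0.7},{"finger_gap":0.7},{"finger_gap":0.7},{"finger_gap":0.7},{"finger_gap":0.7}]' > path.dat && python3 steer.py path.dat
python3 - <<'E'
from h import *
from station import r
for n in("top",):
    c=r.capture(n);H=hsv(c).astype(int);cl=cloud(c);m=(H[...,0]<20)&(H[...,1]>90)&(cl[...,2]>.008)&(np.hypot(cl[...,0]-.457,cl[...,1]-.372)<.15)
    b=max(blobs(m,20),key=lambda q:q[0][4]);q=cl[b[2]]
    a=np.radians(AZ);u=np.array([[np.cos(a),np.sin(a)],[-np.sin(a),np.cos(a)]]);l=np.c_[(q[:,:2]-PL)@u.T,q[:,2]];print(n,b[0],"rad,tan,z",np.percentile(l,[1,50,99],axis=0),"corr",np.polyfit(l[:,0],l[:,2],1))
print(r.sense()["joints"])
E
```

```text
time_s: 13.15
tcp_pos: [0.4266, 0.3506, 0.0339]
ee_rot: [[0.633, -0.525, -0.568], [-0.774, -0.435, -0.461], [-0.005, 0.731, -0.682]]
wrist_force: [1.9, 2.0, 5.0]
gripper_width: 0.17
gripper_force: 30.0
time_s: 13.85
tcp_pos: [0.4261, 0.3504, 0.033]
ee_rot: [[0.633, -0.525, -0.569], [-0.774, -0.434, -0.461], [-0.005, 0.732, -0.681]]
wrist_force: [0.4, 0.7, -0.2]
gripper_width: 0.677
gripper_force: 0.1
top [ 139  263   58   54 1471] rad,tan,z [[-0.0597 -0.0498  0.0179]
 [-0.0244 -0.0086  0.042 ]
 [ 0.0268  0.0476  0.1123]] corr [0.6152 0.0585]
[  50.6026   51.6719   19.9855   -8.7681 -104.6231   -9.7807]
```

Converted, -0.19 m is -0.38, -0.16 m is -0.32.

```bash
echo '[{"finger_gap":0.7,"sy":-0.014,"sz":-0.016},{"finger_gap":0.7,"sy":-0.042,"sz":-0.044},{"finger_gap":0.7,"sy":-0.076,"sz":-0.08},{"finger_gap":0.7,"sy":-0.1,"sz":-0.124},{"finger_gap":0.7,"sy":-0.1,"sz":-0.18},{"finger_gap":0.7,"sy":-0.1,"sz":-0.24},{"finger_gap":0.7,"sy":-0.06,"sz":-0.32},{"finger_gap":0.7,"sy":-0.02,"sz":-0.38}]' > path.dat && python3 steer.py path.dat
python3 - <<'E'
from h import *
from station import r
for n in("top","scene"):
    c=r.capture(n);H=hsv(c).astype(int);cl=cloud(c);m=(H[...,0]<20)&(H[...,1]>90)&(cl[...,2]>.008)&(cl[...,2]<.1)&(np.hypot(cl[...,0]-.457,cl[...,1]-.372)<.15)
    b=max(blobs(m,20),key=lambda q:q[0][4]);q=cl[b[2]]
    a=np.radians(AZ);u=np.array([[np.cos(a),np.sin(a)],[-np.sin(a),np.cos(a)]]);l=np.c_[(q[:,:2]-PL)@u.T,q[:,2]];print(n,b[0],"rad,tan,z",np.percentile(l,[1,50,99],axis=0),"corr",np.polyfit(l[:,0],l[:,2],1))
    np.savez(f"/tmp/{n}6.npz",**c)
    w=cl;m=(np.abs(w[...,2]-.018)<.007)&(H[...,1]<40)&(np.hypot(w[...,0]-.457,w[...,1]-.372)<.16);q=w[m][:,:2];r0=np.hypot(*(q-PL).T);print("rim",cv2.minEnclosingCircle((q*1000).astype(np.float32)))
print(r.sense()["joints"])
E
```

```text
time_s: 14.7
tcp_pos: [0.54, 0.4422, 0.156]
ee_rot: [[0.633, -0.525, -0.569], [-0.774, -0.433, -0.461], [-0.005, 0.733, -0.681]]
wrist_force: [0.4, 1.2, 0.9]
gripper_width: 0.702
gripper_force: 0.0
top [ 140  259   55   56 1798] rad,tan,z [[-0.0536 -0.0488  0.0161]
 [-0.0027 -0.0009  0.0211]
 [ 0.0488  0.0472  0.0264]] corr [-0.0029  0.0212]
rim ((457.30633544921875, 373.000732421875), 128.02516174316406)
scene [ 434  329   51   55 1974] rad,tan,z [[-0.0511 -0.0532  0.0115]
 [ 0.0002 -0.0097  0.0215]
 [ 0.0524  0.0404  0.0256]] corr [-0.0184  0.0212]
rim ((458.240478515625, 367.7391662597656), 128.5396728515625)
[  48.711    65.5776   70.352   -11.0142 -140.2029  -14.8502]
```

Run:
```python
from h import *
c=go([.45,.25,.32],pose(AZ-180));d=go([.391,-.321,.20],pose(-183.8),c)
```

```text
t 14.8 d [0.0908 0.2494 0.0293] rv [46.3655  0.2279  0.226 ]
t 14.8 d [0.4056 0.4062 0.12  ] rv [ 0.      0.     42.9457]
```

Converted, 0.249 m is 0.498, 0.029 m is 0.058, 46.4 degrees is 0.7733.

```bash
echo '[{"finger_gap":0.5,"sx":0.01,"sy":0.05,"drx":0.05},{"finger_gap":0.5,"sx":0.03,"sy":0.12,"sz":0.006,"drx":0.15},{"finger_gap":0.5,"sx":0.06,"sy":0.2,"sz":0.016,"drx":0.2667},{"finger_gap":0.5,"sx":0.09,"sy":0.28,"sz":0.026,"drx":0.3833},{"finger_gap":0.5,"sx":0.12,"sy":0.36,"sz":0.036,"drx":0.5},{"finger_gap":0.5,"sx":0.15,"sy":0.43,"sz":0.046,"drx":0.6167},{"finger_gap":0.5,"sx":0.172,"sy":0.48,"sz":0.056,"drx":0.7167},{"finger_gap":0.5,"sx":0.1816,"sy":0.498,"sz":0.058,"drx":0.7733}]' > path.dat && python3 steer.py path.dat
python3 - <<'E'
from h import *
d=go([.391,-.321,.20],pose(-183.8))
from station import r;print(r.sense()["joints"])
E
```

```text
time_s: 15.6
tcp_pos: [0.4485, 0.2478, 0.3217]
ee_rot: [[0.633, -0.774, -0.004], [-0.774, -0.633, 0.004], [-0.006, 0.001, -1.0]]
wrist_force: [1.0, 0.7, 0.4]
gripper_width: 0.501
gripper_force: 0.0
t 15.6 d [0.4048 0.4043 0.1199] rv [ 0.1794  0.2811 43.0451]
[ 46.8612   7.0434  -0.1426  -0.3277 -82.8335  -7.575 ]
```

Converted, 0.21 m is 0.42, 0.03 m is 0.06, 43 degrees is 0.7167.

```bash
echo '[{"finger_gap":0.5,"sx":0.02,"sy":0.02,"drz":0.05},{"finger_gap":0.5,"sx":0.06,"sy":0.06,"drz":0.1333},{"finger_gap":0.5,"sx":0.12,"sy":0.12,"drz":0.2333},{"finger_gap":0.5,"sx":0.18,"sy":0.18,"drz":0.3333},{"finger_gap":0.5,"sx":0.24,"sy":0.24,"drz":0.4333},{"finger_gap":0.5,"sx":0.3,"sy":0.3,"drz":0.5333},{"finger_gap":0.5,"sx":0.36,"sy":0.36,"drz":0.6333},{"finger_gap":0.5,"sx":0.42,"sy":0.42,"drz":0.7167}]' > path.dat && python3 steer.py path.dat
python3 - <<'E'
from h import *
d=go([.391,-.321,.20],pose(-183.8))
E
```

```text
time_s: 16.4
tcp_pos: [0.4192, -0.0467, 0.3188]
ee_rot: [[-0.068, -0.998, -0.012], [-0.998, 0.068, -0.003], [0.004, 0.012, -1.0]]
wrist_force: [0.4, 0.5, 0.6]
gripper_width: 0.501
gripper_force: 0.0
t 16.4 d [0.2752 0.008  0.1199] rv [ 0.6594 -0.2111 -0.1133]
```

Converted, 0.275 m is 0.55, 0.25 m is 0.5.

```bash
echo '[{"finger_gap":0.5,"sx":0.07,"sz":0.02},{"finger_gap":0.5,"sx":0.15,"sy":0.004,"sz":0.05},{"finger_gap":0.5,"sx":0.24,"sy":0.008,"sz":0.09},{"finger_gap":0.5,"sx":0.33,"sy":0.012,"sz":0.13},{"finger_gap":0.5,"sx":0.42,"sy":0.016,"sz":0.17},{"finger_gap":0.5,"sx":0.5,"sy":0.016,"sz":0.21},{"finger_gap":0.5,"sx":0.55,"sy":0.016,"sz":0.238},{"finger_gap":0.5,"sx":0.55,"sy":0.016,"sz":0.238}]' > path.dat && python3 steer.py path.dat;echo '[{"finger_gap":0.5}]' > path.dat && python3 steer.py path.dat
python3 - <<'E'
from h import *
d=go([.391,-.321,.047],pose(-183.8))
E
```

```text
time_s: 17.2
tcp_pos: [0.3906, -0.3208, 0.1979]
ee_rot: [[-0.069, -0.997, -0.018], [-0.998, 0.069, -0.001], [0.002, 0.018, -1.0]]
wrist_force: [-0.6, 0.8, -0.7]
gripper_width: 0.496
gripper_force: 0.0
time_s: 17.3
tcp_pos: [0.3923, -0.3195, 0.2004]
ee_rot: [[-0.066, -0.998, -0.014], [-0.998, 0.066, -0.003], [0.004, 0.013, -1.0]]
wrist_force: [1.1, 0.1, 1.2]
gripper_width: 0.497
gripper_force: 0.0
t 17.3 d [ 0.001  -0.0009  0.1534] rv [ 0.7628 -0.2082 -0.0035]
```

Converted, 0.153 m is 0.306, 0.152 m is 0.304, 0.7 degrees is 0.0117.

```bash
echo '[{"finger_gap":0.5,"sx":0.002,"sz":0.04,"drx":0.0117},{"finger_gap":0.5,"sx":0.002,"sy":-0.002,"sz":0.1,"drx":0.0117},{"finger_gap":0.5,"sx":0.002,"sy":-0.002,"sz":0.17,"drx":0.0117},{"finger_gap":0.5,"sx":0.002,"sy":-0.002,"sz":0.24,"drx":0.0117},{"finger_gap":0.5,"sx":0.002,"sy":-0.002,"sz":0.28,"drx":0.0117},{"finger_gap":0.5,"sx":0.002,"sy":-0.002,"sz":0.304,"drx":0.0117},{"finger_gap":0.5,"sx":0.002,"sy":-0.002,"sz":0.306,"drx":0.0117},{"finger_gap":0.5,"sx":0.002,"sy":-0.002,"sz":0.306,"drx":0.0117}]' > path.dat && python3 steer.py path.dat; echo '[{"finger_gap":0},{"finger_gap":0},{"finger_gap":0},{"finger_gap":0},{"finger_gap":0},{"finger_gap":0}]' > path.dat && python3 steer.py path.dat
python3 - <<'E'
from h import *
d=go([.391,-.321,.047],pose(-183.8))
E
```

```text
time_s: 18.1
tcp_pos: [0.3929, -0.3205, 0.0488]
ee_rot: [[-0.063, -0.998, 0.001], [-0.998, 0.063, -0.005], [0.005, -0.002, -1.0]]
wrist_force: [-0.7, 0.1, -0.5]
gripper_width: 0.499
gripper_force: 0.0
time_s: 18.7
tcp_pos: [0.392, -0.3209, 0.048]
ee_rot: [[-0.065, -0.998, -0.0], [-0.998, 0.065, -0.004], [0.004, -0.0, -1.0]]
wrist_force: [-0.3, 0.8, 3.2]
gripper_width: 0.167
gripper_force: 30.0
t 18.7 d [0.0001 0.0009 0.001 ] rv [-0.0085 -0.233   0.0694]
```

Converted, -0.25 m is -0.5, -0.22 m is -0.44.

```bash
echo '[{"finger_gap":0,"sz":-0.02},{"finger_gap":0,"sz":-0.06},{"finger_gap":0,"sz":-0.12},{"finger_gap":0,"sz":-0.2},{"finger_gap":0,"sz":-0.28},{"finger_gap":0,"sz":-0.36},{"finger_gap":0,"sz":-0.44},{"finger_gap":0,"sz":-0.5}]' > path.dat && python3 steer.py path.dat; echo '[{"finger_gap":0}]' > path.dat && python3 steer.py path.dat
python3 - <<'E'
from h import *
from station import r
s=r.sense()
for n in("top","scene"):
    c=r.capture(n);np.savez(f"/tmp/{n}7.npz",**c);cl=cloud(c);l=(cl-s["tcp_pos"])@s["ee_rot"]
    m=(np.abs(l[...,1])<.014)&(np.abs(l[...,0])<.07)&(l[...,2]>-.09)&(l[...,2]<.05)
    H=hsv(c);m2=m&(l[...,2]>-.03)
    q=l[m2];print(n,m2.sum(),np.percentile(q,[2,50,98],axis=0) if len(q) else '', np.median(c["pixels"][m2],0) if len(q) else '')
t=load("top0")
ax=np.array([np.cos(np.radians(-7)),np.sin(np.radians(-7))]);ay=np.array([-ax[1],ax[0]])
# slots from top view at z=.185: dark gaps between silver pieces, profile across toaster y at x=0
T=load("top0");cl=cloud(load("top7"));o=np.array([.6242,-.046])
q=(cl[...,:2]-o);lx=q@ax;ly=q@ay
for c0 in np.arange(-.085,.086,.006):
    m=(np.abs(lx)<.05)&(np.abs(ly-c0)<.003)&(cl[...,2]>.02);print(round(c0*1000),int(np.median(cl[m][:,2])*1000),end="; ")
print(); m=(np.abs(ly)<.01)
for c0 in np.arange(-.19,.19,.01):
    mm=m&(np.abs(lx-c0)<.005);print(round(c0*1000),int(np.median(cl[mm][:,2])*1000) if mm.any() else None,end="; ")
E
```

```text
time_s: 19.5
tcp_pos: [0.3921, -0.3202, 0.3015]
ee_rot: [[-0.065, -0.998, 0.003], [-0.998, 0.065, -0.006], [0.006, -0.004, -1.0]]
wrist_force: [1.2, -0.1, -0.3]
gripper_width: 0.171
gripper_force: 30.0
time_s: 19.6
tcp_pos: [0.3938, -0.3213, 0.3036]
ee_rot: [[-0.065, -0.998, 0.009], [-0.998, 0.065, -0.01], [0.009, -0.01, -1.0]]
wrist_force: [-0.3, -0.4, -0.1]
gripper_width: 0.171
gripper_force: 30.0
top 2 [[-0.0259  0.0088 -0.0288]
 [-0.0257  0.0088 -0.0256]
 [-0.0256  0.0088 -0.0225]] [155.5 149.  138.5]
scene 631 [[-0.0453 -0.0087 -0.028 ]
 [-0.0078 -0.0065  0.0021]
 [ 0.0539  0.0069  0.0342]] [126. 118. 101.]
-85 181; -79 183; -73 184; -67 184; -61 184; -55 184; -49 130; -43 31; -37 33; -31 33; -25 30; -19 153; -13 184; -7 184; -1 184; 5 184; 11 184; 17 183; 23 33; 29 31; 35 120; 41 31; 47 33; 53 178; 59 184; 65 184; 71 184; 77 184; 83 182; 
-190 0; -180 146; -170 149; -160 149; -150 148; -140 184; -130 192; -120 191; -110 187; -100 185; -90 184; -80 183; -70 181; -60 184; -50 184; -40 184; -30 184; -20 183; -10 184; 0 183; 10 184; 20 184; 30 184; 40 184; 50 184; 60 184; 70 182; 80 183; 90 184; 100 184; 110 184; 120 184; 130 184; 140 181; 150 None; 160 None; 170 None; 180 None;
```

Converted, -0.19 m is -0.38, -0.08 m is -0.16, -59 degrees is -0.9833.

```bash
echo '[{"finger_gap":0,"sx":-0.02,"sy":-0.02,"drz":-0.0667},{"finger_gap":0,"sx":-0.06,"sy":-0.06,"drz":-0.1833},{"finger_gap":0,"sx":-0.11,"sy":-0.1,"drz":-0.3167},{"finger_gap":0,"sx":-0.16,"sy":-0.16,"drz":-0.45},{"finger_gap":0,"sx":-0.22,"sy":-0.21,"drz":-0.5833},{"finger_gap":0,"sx":-0.28,"sy":-0.26,"drz":-0.7167},{"finger_gap":0,"sx":-0.34,"sy":-0.31,"drz":-0.85},{"finger_gap":0,"sx":-0.38,"sy":-0.35,"drz":-0.9833}]' > path.dat && python3 steer.py path.dat
python3 - <<'E'
from h import *
go([.617,-.0802,.29],pose(-97))
E
```

```text
time_s: 20.5
tcp_pos: [0.5793, -0.1396, 0.2949]
ee_rot: [[0.826, -0.564, -0.004], [-0.564, -0.826, -0.003], [-0.002, 0.005, -1.0]]
wrist_force: [0.2, -0.9, -1.1]
gripper_width: 0.166
gripper_force: 30.0
t 20.5 d [-0.0023 -0.0703  0.0045] rv [  0.2743   0.1591 -27.3171]
```

Converted, -0.07 m is -0.14, -0.065 m is -0.13, -27.3 degrees is -0.455.

```bash
echo '[{"finger_gap":0,"sy":-0.02,"drz":-0.0833},{"finger_gap":0,"sy":-0.06,"drz":-0.2},{"finger_gap":0,"sy":-0.1,"drz":-0.3},{"finger_gap":0,"sx":-0.004,"sy":-0.13,"drx":0.0033,"drz":-0.4},{"finger_gap":0,"sx":-0.0046,"sy":-0.14,"sz":0.008,"drx":0.005,"drz":-0.455},{"finger_gap":0,"sx":-0.0046,"sy":-0.14,"sz":0.008,"drx":0.005,"drz":-0.455},{"finger_gap":0,"sx":-0.0046,"sy":-0.14,"sz":0.008,"drx":0.005,"drz":-0.455}]' > path.dat && python3 steer.py path.dat
python3 - <<'E'
from h import *
from station import r
go([.617,-.0802,.235],pose(-97))
s=r.sense();c=r.capture("scene");t=r.capture("top");np.savez("/tmp/scene8.npz",**c);np.savez("/tmp/top8.npz",**t)
cl=cloud(c);l=(cl-s["tcp_pos"])@s["ee_rot"]
m=(np.abs(l[...,1])<.014)&(np.abs(l[...,0])<.07)&(l[...,2]>-.03)&(l[...,2]<.05)
q=l[m];print(m.sum(),np.percentile(q,[2,50,98],axis=0)); print(np.polyfit(q[:,2],q[:,1],1),np.polyfit(q[:,0],q[:,1],1))
cv2.imwrite("pics/p8.png",cv2.resize(c["pixels"][100:300,180:400,::-1],None,fx=2.5,fy=2.5))
E
```

```text
time_s: 21.2
tcp_pos: [0.6163, -0.0829, 0.2914]
ee_rot: [[0.991, -0.13, -0.001], [-0.13, -0.991, 0.001], [-0.001, -0.0, -1.0]]
wrist_force: [1.0, -0.5, -0.6]
gripper_width: 0.173
gripper_force: 30.0
t 21.2 d [ 0.0004 -0.0028  0.0564] rv [-0.0233  0.0793 -0.4967]
1142 [[-0.0396 -0.0102 -0.029 ]
 [ 0.0125 -0.0076  0.0002]
 [ 0.058   0.0016  0.0315]]
[ 0.0081 -0.0073] [ 0.017  -0.0075]
```

View pics/p8.png

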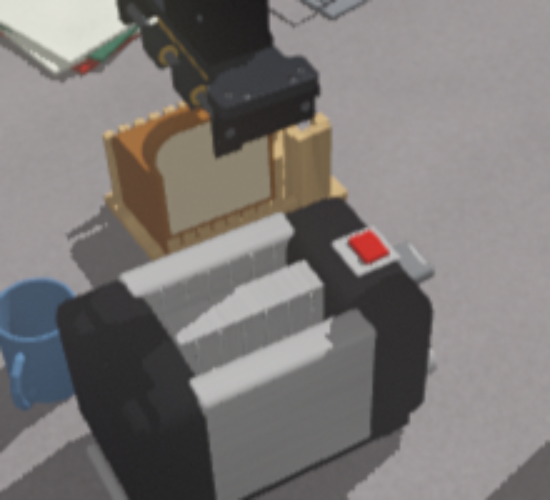

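Converted, 0.072 m is 0.144, -0.0028 m is -0.0056, -0.5 degrees is -0.0083.

```bash
echo '[{"finger_gap":0,"sx":-0.004,"sy":-0.0056,"sz":0.02,"drz":-0.0083},{"finger_gap":0,"sx":-0.006,"sy":-0.0056,"sz":0.06,"drz":-0.0083},{"finger_gap":0,"sx":-0.006,"sy":-0.0056,"sz":0.1,"drz":-0.0083},{"finger_gap":0,"sx":-0.006,"sy":-0.0056,"sz":0.13,"drz":-0.0083},{"finger_gap":0,"sx":-0.006,"sy":-0.0056,"sz":0.144,"drz":-0.0083},{"finger_gap":0,"sx":-0.006,"sy":-0.0056,"sz":0.144,"drz":-0.0083}]' > path.dat && python3 steer.py path.dat; echo '[{"finger_gap":0,"sz":0.02},{"finger_gap":0,"sz":0.04},{"finger_gap":0,"sz":0.06},{"finger_gap":0,"sz":0.06}]' > path.dat && python3 steer.py path.dat
python3 - <<'E'
from h import *
go([.614,-.0802,.160],pose(-97))
E
```

```text
time_s: 21.9
tcp_pos: [0.6135, -0.0797, 0.2194]
ee_rot: [[0.993, -0.121, -0.001], [-0.121, -0.993, 0.001], [-0.001, -0.001, -1.0]]
wrist_force: [-0.7, -1.1, -0.2]
gripper_width: 0.17
gripper_force: 30.0
time_s: 22.3
tcp_pos: [0.6133, -0.0795, 0.1886]
ee_rot: [[0.993, -0.121, -0.002], [-0.121, -0.993, 0.001], [-0.002, -0.001, -1.0]]
wrist_force: [-0.2, 0.5, -0.7]
gripper_width: 0.17
gripper_force: 30.0
t 22.3 d [0.0009 0.0007 0.0286] rv [-0.0436  0.1369  0.0604]
```

Converted, 0.027 m is 0.054, 0.02 m is 0.04.

```bash
echo '[{"finger_gap":0,"sy":0.001,"sz":0.02},{"finger_gap":0,"sy":0.001,"sz":0.04},{"finger_gap":0,"sy":0.001,"sz":0.054},{"finger_gap":0,"sy":0.001,"sz":0.054}]' > path.dat && python3 steer.py path.dat; echo '[{"finger_gap":0.5},{"finger_gap":0.5},{"finger_gap":0.5},{"finger_gap":0.5},{"finger_gap":0.5,"sz":-0.02},{"finger_gap":0.5,"sz":-0.08},{"finger_gap":0.5,"sz":-0.16},{"finger_gap":0.5,"sz":-0.24}]' > path.dat && python3 steer.py path.dat
python3 - <<'E'
from h import *
from station import r
t,s=r.capture("top"),r.capture("scene")
a=np.radians(-7);ax=np.array([np.cos(a),np.sin(a)]);ay=np.array([-ax[1],ax[0]])
for n,c in(("scene",s),("top",t)):
    cl=cloud(c);l=np.stack([(cl[...,:2]-[.6242,-.046])@ax,(cl[...,:2]-[.6242,-.046])@ay,cl[...,2]],-1)
    m=(np.abs(l[...,0])<.07)&(l[...,1]>-.08)&(l[...,1]<.02)&(l[...,2]>.195)&(l[...,2]<.26)
    q=l[m];print(n,m.sum(),np.percentile(q,[2,50,98],axis=0) if m.any() else "")
# knob
cl=cloud(t);H=hsv(t);l=np.stack([(cl[...,:2]-[.6242,-.046])@ax,(cl[...,:2]-[.6242,-.046])@ay,cl[...,2]],-1)
m=(l[...,0]<-.152)&(l[...,0]>-.2)&(np.abs(l[...,1])<.05)&(l[...,2]>.05)&(l[...,2]<.2);q=l[m];print("knob",m.sum(),np.percentile(q,[2,50,98],axis=0),np.median(cl[m],0))
Rt=pose(-97);print("lever world",np.array([.6242,-.046])-.170*ax)
E
```

```text
time_s: 22.7
tcp_pos: [0.6135, -0.08, 0.162]
ee_rot: [[0.993, -0.121, -0.002], [-0.121, -0.993, 0.001], [-0.002, -0.001, -1.0]]
wrist_force: [-0.4, 0.3, -0.3]
gripper_width: 0.171
gripper_force: 30.0
time_s: 23.5
tcp_pos: [0.6141, -0.0803, 0.2859]
ee_rot: [[0.993, -0.12, 0.002], [-0.12, -0.993, 0.0], [0.002, -0.001, -1.0]]
wrist_force: [1.5, -0.0, 0.4]
gripper_width: 0.497
gripper_force: 0.0
scene 792 [[-0.0464 -0.0383  0.1965]
 [ 0.0063 -0.0246  0.2202]
 [ 0.0546 -0.0218  0.2342]]
top 260 [[-0.0531 -0.0349  0.2088]
 [-0.0246 -0.0274  0.2299]
 [ 0.0173 -0.0201  0.2348]]
knob 343 [[-0.1836 -0.021   0.0847]
 [-0.1673  0.002   0.1494]
 [-0.1525  0.0465  0.1539]] [ 0.4583 -0.0243  0.1494]
lever world [ 0.4555 -0.0253]
```

```bash
cat >> h.py <<'E'
def lev(cz,lean=25,dx=.007):
    Rt=pose(-97)@R.from_euler('y',lean,degrees=True).as_matrix();a=np.radians(-7)
    T=np.r_[np.array([.4555,-.0253])+dx*np.array([np.cos(a),np.sin(a)]),cz+.0095*np.sin(np.radians(lean))]
    return T+.0393*Rt[:,2],Rt
E
python3 - <<'E'
from h import *
p,Rt=lev(.20);print(p);go(p,Rt)
E
```

```text
[ 0.4789 -0.0282  0.1684]
t 23.6 d [-0.146  -0.0354  0.1216] rv [-0.1154 24.0547  0.0743]
```

Converted, -0.146 m is -0.292, -0.13 m is -0.26, 24 degrees is 0.4.

```bash
echo '[{"finger_gap":0,"sx":-0.04,"sy":-0.01},{"finger_gap":0,"sx":-0.11,"sy":-0.03,"dry":0.05},{"finger_gap":0,"sx":-0.18,"sy":-0.05,"dry":0.1167},{"finger_gap":0,"sx":-0.26,"sy":-0.07,"dry":0.1833},{"finger_gap":0,"sx":-0.292,"sy":-0.0708,"sz":0.04,"dry":0.25},{"finger_gap":0,"sx":-0.292,"sy":-0.0708,"sz":0.1,"dry":0.3167},{"finger_gap":0,"sx":-0.292,"sy":-0.0708,"sz":0.16,"dry":0.3667},{"finger_gap":0,"sx":-0.292,"sy":-0.0708,"sz":0.2,"dry":0.4}]' > path.dat && python3 steer.py path.dat; echo '[{"finger_gap":0},{"finger_gap":0}]' > path.dat && python3 steer.py path.dat
python3 - <<'E'
from h import *
from station import r
print(r.sense()["joints"])
p,Rt=lev(.165);go(p,Rt)
E
```

```text
time_s: 24.4
tcp_pos: [0.4719, -0.0272, 0.1824]
ee_rot: [[0.906, -0.119, 0.406], [-0.11, -0.993, -0.047], [0.409, -0.002, -0.913]]
wrist_force: [0.5, -0.4, 0.5]
gripper_width: 0.006
gripper_force: 0.0
time_s: 24.6
tcp_pos: [0.4747, -0.0271, 0.1851]
ee_rot: [[0.906, -0.12, 0.407], [-0.11, -0.993, -0.048], [0.41, -0.001, -0.912]]
wrist_force: [0.7, 1.5, 0.4]
gripper_width: 0.007
gripper_force: 0.0
[ 24.1205  -6.542  -46.4916  23.9025 -31.2002  40.4675]
t 24.6 d [-0.0172  0.0007  0.0489] rv [-0.1176  0.8264  0.0609]
```

Converted, 0.049 m is 0.098, -0.0172 m is -0.0344, 0.8 degrees is 0.0133.

```bash
echo '[{"finger_gap":0,"sx":-0.01,"sz":0.024,"dry":0.0133},{"finger_gap":0,"sx":-0.02,"sz":0.06,"dry":0.0133},{"finger_gap":0,"sx":-0.0344,"sz":0.09,"dry":0.0133},{"finger_gap":0,"sx":-0.0344,"sz":0.098,"dry":0.0133},{"finger_gap":0,"sx":-0.0344,"sz":0.098,"dry":0.0133}]' > path.dat && python3 steer.py path.dat
python3 - <<'E'
from h import *
from station import r
print(r.sense()["joints"])
p,Rt=lev(.145);go(p,Rt)
s=r.capture("scene");cl=cloud(s);a=np.radians(-7);ax=np.array([np.cos(a),np.sin(a)]);ay=np.array([-ax[1],ax[0]])
l=np.stack([(cl[...,:2]-[.6242,-.046])@ax,(cl[...,:2]-[.6242,-.046])@ay,cl[...,2]],-1)
m=(l[...,0]<-.146)&(l[...,0]>-.2)&(np.abs(l[...,1])<.03)&(l[...,2]>.155)&(l[...,2]<.25);q=l[m];print("tip",m.sum(),np.percentile(q,[2,50,98],axis=0) if m.any() else "")
cv2.imwrite("pics/p9.png",cv2.resize(s["pixels"][130:260,290:400,::-1],None,fx=4,fy=4))
E
```

```text
time_s: 25.1
tcp_pos: [0.48, -0.0279, 0.1333]
ee_rot: [[0.899, -0.122, 0.42], [-0.111, -0.993, -0.05], [0.423, -0.001, -0.906]]
wrist_force: [-0.2, -0.7, -0.9]
gripper_width: 0.004
gripper_force: 0.0
[ 20.1054  -2.1618 -55.4094  38.5505 -17.9     27.9384]
t 25.1 d [-0.0094  0.0004  0.0176] rv [-0.0673 -0.0047 -0.0088]
tip 330 [[-0.1895 -0.0132  0.1719]
 [-0.1698  0.008   0.2023]
 [-0.1537  0.0279  0.2356]]
```

View pics/p9.png

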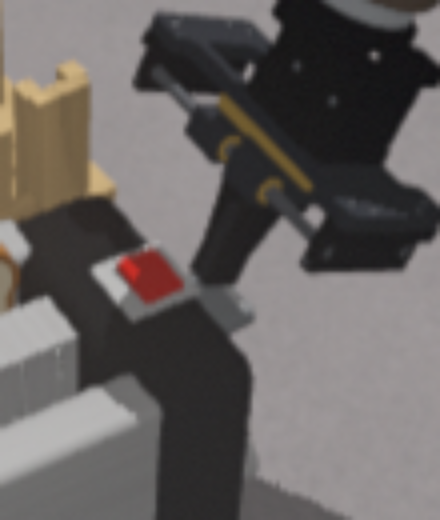

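```bash
cat >> h.py <<'E'
def lev2(cz,lean=25,side=-20,dx=-.002):
    Rt=pose(-97)@R.from_euler('x',side,degrees=True).as_matrix()@R.from_euler('y',lean,degrees=True).as_matrix();a=np.radians(-7)
    C=np.r_[np.array([.4555,-.0253])+dx*np.array([np.cos(a),np.sin(a)]),cz]
    return C+.0095*Rt[:,0]+.012*Rt[:,1]+.0393*Rt[:,2],Rt
E
python3 - <<'E'
from h import *
p,Rt=lev2(.175);go(p,Rt);print(p)
E
```

```text
t 25.15 d [ 0.0053  0.0227 -0.0149] rv [-18.2293  -0.055   -8.4794]
[ 0.4759 -0.0501  0.1494]
```

Converted, 0.0227 m is 0.0454, 0.02 m is 0.04, -18.2 degrees is -0.3033.

```bash
echo '[{"finger_gap":0,"sx":0.002,"sy":0.008,"sz":-0.024,"drx":-0.0333,"drz":-0.0167},{"finger_gap":0,"sx":0.004,"sy":0.018,"sz":-0.032,"drx":-0.1,"drz":-0.05},{"finger_gap":0,"sx":0.008,"sy":0.03,"sz":-0.032,"drx":-0.1833,"drz":-0.0833},{"finger_gap":0,"sx":0.01,"sy":0.04,"sz":-0.03,"drx":-0.25,"drz":-0.1167},{"finger_gap":0,"sx":0.0106,"sy":0.0454,"sz":-0.03,"drx":-0.3033,"drz":-0.1417},{"finger_gap":0,"sx":0.0106,"sy":0.0454,"sz":-0.03,"drx":-0.3033,"drz":-0.1417}]' > path.dat && python3 steer.py path.dat
python3 - <<'E'
from h import *
from station import r
print(r.sense()["joints"])
p,Rt=lev2(.155);go(p,Rt);p,Rt=lev2(.115);go(p,Rt)
E
```

```text
time_s: 25.75
tcp_pos: [0.4755, -0.0489, 0.149]
ee_rot: [[0.917, -0.111, 0.383], [0.036, -0.933, -0.358], [0.397, 0.342, -0.852]]
wrist_force: [-0.6, -0.8, -0.7]
gripper_width: 0.005
gripper_force: 0.0
[ 26.1429  -0.0943 -57.4762  58.3211 -35.1538  11.803 ]
t 25.75 d [-0.0075 -0.0056  0.0172] rv [-0.0762 -0.0661  0.1584]
t 25.75 d [-0.0234 -0.0193  0.0513] rv [-0.0762 -0.0661  0.1584]
```

Run:
```python
from h import *
p,Rt=lev2(.172,13,-8,-.014);go(p,Rt);print(p)
```

```text
t 25.75 d [-0.0207 -0.0077  0.0003] rv [ 11.3057 -12.0035   4.0858]
[ 0.4575 -0.0426  0.1379]
```

Converted, -0.0207 m is -0.0414, -0.012 m is -0.024, -12 degrees is -0.2.

```bash
echo '[{"finger_gap":0,"sx":-0.024,"sy":-0.006,"drx":0.0167,"dry":-0.0167},{"finger_gap":0,"sx":-0.0414,"sy":-0.0154,"drx":0.05,"dry":-0.05,"drz":0.0167},{"finger_gap":0,"sx":-0.0414,"sy":-0.0154,"drx":0.1,"dry":-0.1,"drz":0.0333},{"finger_gap":0,"sx":-0.0414,"sy":-0.0154,"drx":0.15,"dry":-0.15,"drz":0.05},{"finger_gap":0,"sx":-0.0414,"sy":-0.0154,"drx":0.1883,"dry":-0.2,"drz":0.0667},{"finger_gap":0,"sx":-0.0414,"sy":-0.0154,"drx":0.1883,"dry":-0.2,"drz":0.0667}]' > path.dat && python3 steer.py path.dat
python3 - <<'E'
from h import *
from station import r
print(r.sense()["joints"])
p,Rt=lev2(.15,13,-8,-.014);go(p,Rt);p,Rt=lev2(.12,13,-8,-.014);go(p,Rt)
E
```

```text
time_s: 26.35
tcp_pos: [0.4591, -0.0422, 0.1393]
ee_rot: [[0.97, -0.124, 0.21], [-0.091, -0.983, -0.158], [0.226, 0.134, -0.965]]
wrist_force: [0.1, -0.1, -0.7]
gripper_width: 0.008
gripper_force: 0.0
[ 24.5648   1.4102 -42.617   20.8392 -40.486   43.8596]
t 26.35 d [-0.0068 -0.0026  0.0224] rv [-0.2448 -0.1512 -0.2472]
t 26.35 d [-0.0136 -0.0066  0.0513] rv [-0.2448 -0.1512 -0.2472]
```

Good joint margin now. Press to about the middle.

Converted, 0.0513 m is 0.1026, 0.042 m is 0.084.

```bash
echo '[{"finger_gap":0,"sx":-0.006,"sy":-0.002,"sz":0.02},{"finger_gap":0,"sx":-0.014,"sy":-0.006,"sz":0.044},{"finger_gap":0,"sx":-0.018,"sy":-0.008,"sz":0.064},{"finger_gap":0,"sx":-0.023,"sy":-0.011,"sz":0.084},{"finger_gap":0,"sx":-0.0272,"sy":-0.0132,"sz":0.1026},{"finger_gap":0,"sx":-0.0272,"sy":-0.0132,"sz":0.1026}]' > path.dat && python3 steer.py path.dat
python3 - <<'E'
from h import *
from station import r
print(r.sense()["joints"])
for z in(.10,.086,.082):
    p,Rt=lev2(z,13,-8,-.014);go(p,Rt)
E
```

```text
time_s: 26.95
tcp_pos: [0.454, -0.0439, 0.0836]
ee_rot: [[0.971, -0.12, 0.206], [-0.087, -0.983, -0.162], [0.222, 0.14, -0.965]]
wrist_force: [-0.6, 2.9, 4.4]
gripper_width: 0.004
gripper_force: 2.0
[ 23.5745   5.6528 -49.7419  27.3894 -30.1517  37.1325]
t 26.95 d [-0.0007 -0.0042  0.0176] rv [0.0143 0.0387 0.0727]
t 26.95 d [-0.0038 -0.0061  0.0311] rv [0.0143 0.0387 0.0727]
t 26.95 d [-0.0047 -0.0067  0.035 ] rv [0.0143 0.0387 0.0727]
```

Converted, 0.03 m is 0.06, -0.004 m is -0.008.

```bash
echo '[{"finger_gap":0,"sx":-0.002,"sy":-0.004,"sz":0.016},{"finger_gap":0,"sx":-0.004,"sy":-0.008,"sz":0.032},{"finger_gap":0,"sx":-0.006,"sy":-0.01,"sz":0.048},{"finger_gap":0,"sx":-0.008,"sy":-0.012,"sz":0.06},{"finger_gap":0,"sx":-0.008,"sy":-0.012,"sz":0.06}]' > path.dat && python3 steer.py path.dat; echo '[{"finger_gap":0,"sx":-0.001,"sy":-0.001,"sz":0.004},{"finger_gap":0,"sx":-0.002,"sy":-0.002,"sz":0.008},{"finger_gap":0,"sx":-0.002,"sy":-0.002,"sz":0.008}]' > path.dat && python3 steer.py path.dat
python3 - <<'E'
from h import *
from station import r
print(r.sense()["joints"])
p,Rt=lev2(.082,13,-8,-.014);go(p,Rt)
E
```

```text
time_s: 27.45
tcp_pos: [0.4548, -0.0442, 0.0523]
ee_rot: [[0.972, -0.121, 0.202], [-0.088, -0.982, -0.165], [0.218, 0.143, -0.965]]
wrist_force: [-5.9, 1.5, 5.2]
gripper_width: 0.007
gripper_force: 3.2
time_s: 27.75
tcp_pos: [0.455, -0.0442, 0.0493]
ee_rot: [[0.972, -0.122, 0.203], [-0.089, -0.982, -0.166], [0.219, 0.144, -0.965]]
wrist_force: [-9.0, 1.3, 12.7]
gripper_width: 0.002
gripper_force: 7.4
[ 21.6796   9.1791 -54.1763  35.7013 -23.1549  29.5805]
t 27.75 d [ 0.002  -0.0021  0.0016] rv [ 0.2714  0.2043 -0.0266]
```

The rows are not in the units I measure in: shifts go in shares of 0.5 m and turns go in shares of 60 degrees. I convert before sending: 0.002 m is 0.004, -0.001 m is -0.002.

```bash
echo '[{"finger_gap":0,"sx":-0.002,"sz":0.004},{"finger_gap":0,"sx":-0.002,"sz":0.004}]' > path.dat && python3 steer.py path.dat; echo '[{"finger_gap":0,"sx":-0.002,"sz":0.004},{"finger_gap":0,"sx":-0.002,"sz":0.004}]' > path.dat && python3 steer.py path.dat
python3 - <<'E'
from h import *
from station import r
t,s=r.capture("top"),r.capture("scene")
a=np.radians(-7);ax=np.array([np.cos(a),np.sin(a)]);ay=np.array([-ax[1],ax[0]])
for n,c in(("scene",s),("top",t)):
    cl=cloud(c);l=np.stack([(cl[...,:2]-[.6242,-.046])@ax,(cl[...,:2]-[.6242,-.046])@ay,cl[...,2]],-1)
    m=(np.abs(l[...,0])<.06)&(l[...,1]>-.055)&(l[...,1]<-.02)&(l[...,2]<.26)&(l[...,2]>.15)
    q=l[m];print(n,m.sum(),np.percentile(q,[2,50,98],axis=0) if m.any() else "")
E
```

```text
time_s: 27.95
tcp_pos: [0.4552, -0.0443, 0.0488]
ee_rot: [[0.971, -0.122, 0.206], [-0.088, -0.982, -0.166], [0.222, 0.144, -0.964]]
wrist_force: [-17.1, 4.1, 28.0]
gripper_width: 0.006
gripper_force: 15.6
time_s: 28.15
tcp_pos: [0.4554, -0.0444, 0.0484]
ee_rot: [[0.97, -0.122, 0.209], [-0.087, -0.982, -0.167], [0.225, 0.144, -0.964]]
wrist_force: [-25.9, 7.7, 44.3]
gripper_width: 0.003
gripper_force: 24.6
scene 524 [[-0.0575 -0.0549  0.1526]
 [ 0.0023 -0.0529  0.1687]
 [ 0.0584 -0.0338  0.1847]]
top 564 [[-0.0554 -0.0547  0.1525]
 [-0.0028 -0.0336  0.1674]
 [ 0.0538 -0.0215  0.1856]]
```

Converted, -0.18 m is -0.36, -0.14 m is -0.28.

```bash
echo '[{"finger_gap":0,"sx":0.002,"sz":-0.012},{"finger_gap":0,"sx":0.006,"sy":0.004,"sz":-0.03},{"finger_gap":0,"sx":0.01,"sy":0.008,"sz":-0.06},{"finger_gap":0,"sx":0.01,"sy":0.012,"sz":-0.12},{"finger_gap":0,"sx":0.01,"sy":0.012,"sz":-0.2},{"finger_gap":0,"sz":-0.28},{"finger_gap":0,"sz":-0.36}]' > path.dat && python3 steer.py path.dat; echo '[{"finger_gap":0,"sx":-0.04,"sy":0.04,"sz":-0.04},{"finger_gap":0,"sx":-0.08,"sy":0.1,"sz":-0.06},{"finger_gap":0,"sx":-0.08,"sy":0.16,"sz":-0.06},{"finger_gap":0,"sx":-0.08,"sy":0.24,"sz":-0.06},{"finger_gap":0,"sx":-0.08,"sy":0.32,"sz":-0.06},{"finger_gap":0,"sx":-0.08,"sy":0.4,"sz":-0.06}]' > path.dat && python3 steer.py path.dat
python3 - <<'E'
from h import *
from station import r
t,s=r.capture("top"),r.capture("scene");np.savez("/tmp/t9.npz",**t)
a=np.radians(-7);ax=np.array([np.cos(a),np.sin(a)]);ay=np.array([-ax[1],ax[0]])
for n,c in(("scene",s),("top",t)):
    cl=cloud(c);l=np.stack([(cl[...,:2]-[.6242,-.046])@ax,(cl[...,:2]-[.6242,-.046])@ay,cl[...,2]],-1)
    m=(np.abs(l[...,0])<.06)&(l[...,1]>-.055)&(l[...,1]<-.02)&(l[...,2]<.26)&(l[...,2]>.15)
    q=l[m];print(n,m.sum(),np.percentile(q,[2,50,98],axis=0) if m.any() else "")
    m=(l[...,0]<-.152)&(l[...,0]>-.19)&(np.abs(l[...,1])<.02)&(l[...,2]>.05)&(l[...,2]<.2);q=l[m];print("knob",m.sum(),np.percentile(q,[5,50,95],axis=0) if m.any() else "")
print(r.sense()["tcp_pos"])
cv2.imwrite("pics/p10.png",s["pixels"][:,:,::-1])
E
```

```text
time_s: 28.95
tcp_pos: [0.4178, -0.0131, 0.2199]
ee_rot: [[0.971, -0.12, 0.205], [-0.088, -0.983, -0.161], [0.221, 0.139, -0.965]]
wrist_force: [0.6, 0.3, 0.3]
gripper_width: 0.005
gripper_force: 0.0
time_s: 29.55
tcp_pos: [0.349, -0.203, 0.2673]
ee_rot: [[0.971, -0.12, 0.208], [-0.087, -0.983, -0.162], [0.224, 0.14, -0.965]]
wrist_force: [2.1, 0.2, 0.4]
gripper_width: 0.007
gripper_force: 0.0
scene 531 [[-0.0563 -0.0549  0.1546]
 [ 0.0043 -0.0526  0.1729]
 [ 0.0583 -0.0283  0.1845]]
knob 0 
top 576 [[-0.0552 -0.0546  0.1537]
 [-0.0032 -0.0334  0.1729]
 [ 0.0542 -0.0213  0.1857]]
knob 256 [[-0.183  -0.0176  0.0868]
 [-0.1684  0.0003  0.0913]
 [-0.154   0.0181  0.0949]]
[ 0.3483 -0.2058  0.2675]
```

View pics/p10.png

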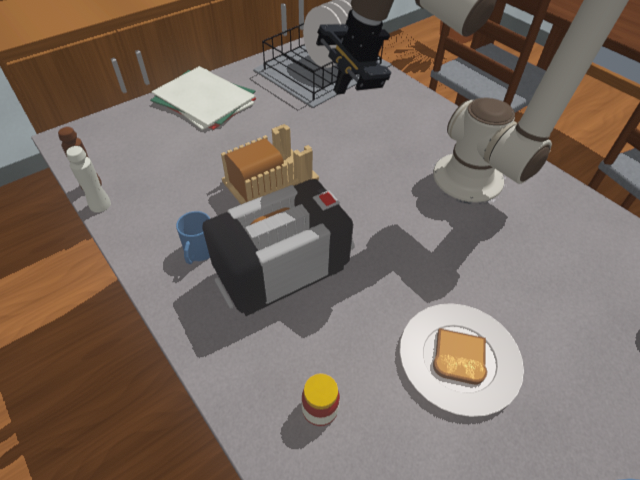

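The picture shows the toast flat in the middle of the plate (461,356) and the fresh slice down in the -y slot (268,213). The knob measures 91 mm high, which is latched, and the mug and jar have not moved. The arm is clear of everything, so I'm handing in.

```bash
echo '[{"finger_gap":0},{"finger_gap":0},{"finger_gap":0}]' > path.dat && python3 steer.py path.dat | head -1; python3 -c "
from station import r
print(r.finish_job())"
```

```text
time_s: 29.95
the job is handed in; nothing more can be done
None
```

The job is handed in at 30 s: the toast lies flat in the middle of the plate, the fresh slice is down in the toaster's -y slot with the lever holding by itself, and the mug and jam jar were not touched.

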